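# Nudge a calibration plate home in its corner nest with a parallel

## Task

Draw the tallest steel parallel out of its tightly packed box and, holding it in the gripper, nudge the white calibration plate along the nest until it is home square against both rails, then press firmly but gently (about 10 N, never ramming it) on its free corner with the parallel so that it bears on both rails at once; the gripper itself must not touch the plate. Then stand or lay the parallel down on the bare worktop and let go, leaving the plate home, the other parallels in their box and the things round about where they are.

Things in the scene. Friction and masses are not known exactly. Their poses are not given: they have to be found in the camera images.
- nest: Fixed black steel base plate, 165 mm (its x) by 185 mm (its y) by 12 mm high; origin at the centre of its underside on the worktop, z up, x away from the robot, y to the left, yaw within 0.25 rad. Two ground steel rails stand on it along its far (+x) and left (+y) edges and form a rigid square corner. A lug 16 mm wide and 8 mm high stands out at the middle of each end (y = +-92 mm).
- corner (a point): The point of the nest, on the top of its base plate (12 mm above the worktop), where the planes of the two inner rail faces meet; axes as the nest. The rails leave a small open relief here.
- far_rail: The rail on the nest's far (+x) edge, fixed to it, 16 x 150 x 14 mm (top 26 mm above the worktop), along the nest's y from -81.5 to +68.5 mm; inner face at nest x = +64.5 mm. Origin at the centre of its underside.
- left_rail: The rail on the nest's left (+y) edge, fixed to it, 128 x 16 x 14 mm (top 26 mm above the worktop), along the nest's x from -69.5 to +58.5 mm; inner face at nest y = +74.5 mm. Origin at the centre of its underside.
- plate: Loose flat white ceramic plate with black dots, 100 mm (its x) by 120 mm (its y) by 8 mm thick, about 0.26 kg, glazed, sliding easily (friction 0.2 to 0.4), lying on the nest 16 to 38 mm short of home each way, turned up to 0.2 rad; origin at the centre of its underside. Home: its +x edge touches the far rail and its +y edge the left rail, its centre 50 mm and 60 mm from the corner point.
- plate_center (a point): Centre of the plate, half-way up (4 mm above its underside). Pressing it on the free corner (-x, -y) along the nest diagonal with about 10 N settles it on both rails; more than 25 N chips its edges.
- plate_far_left (a point): Corner of the plate at its +x, +y, half-way up: the one that goes into the corner of the nest.
- plate_far_right (a point): Corner of the plate at its +x, -y, half-way up; against the far rail when home.
- plate_near_left (a point): Corner of the plate at its -x, +y, half-way up; against the left rail when home.
- parallel_box: Fixed open hardwood box, 65 mm (its x) by 95.5 mm (its y), walls 21 mm high and 7 mm thick, floor 5 mm; origin at the centre of its underside. Five steel parallels, each 10 mm thick and 80 mm long, stand in it on edge, faces touching, thickness along the box's x, length along its y, in an order that varies.
- parallel_tall: The tallest parallel, 10 mm (its x) by 80 mm (its y) by 56 mm high, about 0.3 kg: the tool. Its top stands 61 mm above the worktop in the box; the next tallest reaches 37 mm. Origin at the centre of its underside.
- tall_center (a point): Centre of the tallest parallel, 28 mm above its underside; axes as the parallel. Fixed clamp towers, less than 250 mm high, stand between box and nest: carry it over them.
- parallel_18: Parallel 18 mm high, stays in the box. Origin at the centre of its underside.
- parallel_24: Parallel 24 mm high, stays in the box.
- parallel_28: Parallel 28 mm high, stays in the box.
- parallel_32: Parallel 32 mm high, stays in the box.
- ring_mid: Bystander: loose steel setting ring, 52 mm across, 18 mm high; origin at the centre of its underside.
- ring_small: Bystander: loose steel setting ring, 42 mm across, 16 mm high; origin at the centre of its underside.
- step_block: Bystander: loose aluminium step gauge block, 30 x 80 x 42 mm; origin at the centre of its underside.
- pin_gauge_b: Bystander: loose pin gauge, 106 mm long, 13 mm high; origin near its middle on the underside.

How it is judged:
On the way, in this order (a step that is already met when the one before it is completed fails the run):
1. the tallest parallel is drawn clear of the box, upright (height (world z) of tall_center above 0.07 m and angle between parallel_tall's own z axis and vertical below 0.3 rad), for 0.1 s.
2. the plate is home and, pushed by the parallel, bears on both rails at once with over 1 N each (x of each of plate_far_left, plate_far_right in the frame of corner above -0.0015 m and y of each of plate_far_left, plate_near_left in the frame of corner above -0.0015 m and contact force between parallel_tall and plate above 2 N and contact force between plate and far_rail above 1 N and contact force between plate and left_rail above 1 N), for 0.15 s.
At the end, for the whole second after the job is handed in: The plate is at rest with both ends of its far edge within 1.5 mm of the far rail and of its left edge within 1.5 mm of the left rail; the tallest parallel rests on the worktop (centre under 31 mm up), off nest, plate and box; the other four are in the box, under 12 mm up (x of each of plate_far_left, plate_far_right in the frame of corner above -0.0015 m and y of each of plate_far_left, plate_near_left in the frame of corner above -0.0015 m and height (world z) of plate_center below 0.019 m and linear speed of plate below 0.01 m/s and height (world z) of tall_center below 0.031 m and linear speed of parallel_tall below 0.02 m/s and contact force between parallel_tall and nest below 0.05 N and contact force between parallel_tall and plate below 0.05 N and contact force between parallel_tall and parallel_box below 0.05 N and height (world z) of each of parallel_18, parallel_24, parallel_28, parallel_32 below 0.012 m and horizontal distance between each of parallel_18, parallel_24, parallel_28, parallel_32 and parallel_box below 0.04 m); the robot touches nothing.
It fails at once if the gripper or arm touches the plate (contact force between any of the fingers, the arm and plate above 0.5 N).
It fails at once if the plate is rammed: over 25 N between it and a rail or the parallel (contact force between plate and far_rail above 25 N or contact force between plate and left_rail above 25 N or contact force between plate and parallel_tall above 25 N).
It fails at once if the plate is tipped (angle between plate's own z axis and vertical above 0.15 rad).
It fails at once if a bystander is moved by more than 20 mm (distance of any of ring_mid, ring_small, step_block, pin_gauge_b from where it was at the start of the episode above 0.02 m).
It also fails if it takes over 72 s, if anything falls off the work surface, if the arm or the gripper's body presses on something with over 40 N, if the wrist force passes 120 N, or if a joint passes its speed limit or range.

## Robot

A 7-joint arm with a two-finger parallel gripper is mounted at the origin on a cart in front of the work surface, level with it; the furniture and walls round the work are solid. World frame = base frame: x ahead of the robot, y to its left, z up, the work surface at z = 0. Lengths are in m, angles in rad, forces in N, time in s.
With the tool pointing down it reaches from about 0.425 to 0.925 m from the base axis. Payload 6.8 kg.
Tool frame: the origin (TCP) lies at the very end of the fingers, on their centre line; the grasp point (between the pads) lies 19 mm behind it (r.grip_depth is the distance from the TCP to the grasp point, in m); z points along the fingers, y is the direction in which the jaws open and shut (so a half turn about z gives the same grasp; the last joint's range is limited). The gripper opens to 85 mm and grips with 20 to 120 N. Pads are 22 mm wide; open, the fingers measure 114 mm over their backs; the gripper's body (76 mm by 85 mm) begins 54 mm behind the grasp point. The pads swing forward as they close: fully open they stand 13 mm farther back than shut.
Start: joints at [-1.278, 0.477, 0.022, 1.555, -0.011, 1.109, -0.083], TCP at [0.263, 0.622, 0.231] pointing down, gripper open.
Joint ranges: [-2.96, 2.96], [-0.34, 2.1], [-1.41, 1.46], [0.24, 2.44], [-1.37, 4.51], [0.17, 1.92], [-2.96, 2.96]. Speed limits (rad/s): [2.39, 2.39, 3.14, 3.14, 3.14, 3.14, 3.14].

## Interface

Orientations are given as a rotation vector (axis times angle).
In Python, from bench import r, grab_frame gives the robot as it stands. The module is installed in compiled form; this text tells all that it offers.
- The arm moves only by the tool play_rows, never from a script. Its argument "increments" is a list of rows, each a list of 7 numbers: the shift along the tool's x, y, z in mm, then the turn, a rotation vector about the tool's x, y, z in rad, then the closure in counts, from 0 (fully open) to 255 (shut). In form: [[tx, ty, tz, rx, ry, rz, claw], ...]. A call has 1 to 5 rows; each row shifts and turns the pose as measured when the row begins, along the tool's axes as they then stand; what a row does not reach is not made up. A row lasts 1/10 s, in which the tool goes at most 50 mm and 8.59 degrees, less where a joint would pass 70% of its speed; a pose out of reach is approached as far as the arm can. A call is refused whole if a number of a shift passes 50 or a number of a turn 0.15, either way. A call with a gripper value outside its range is refused whole. The fingers move at their own pace and stop on an object; "force" is the grip in N (left out, the last holds). Time passes only in rows, so rows that do not move let the fingers close. It gives the time, the measured TCP pose, the force and the opening at its end, in the units of the state.
- r.get_obs(): the state, without advancing time (a new reading comes with each control period).
- grab_frame(name): name is "scene" or "top" or "wrist"; returns a dict with "color" (480x640x3 uint8, blue, green, red), "depth" (480x640 float32, m along the optical axis (not along the pixel's ray), 0 where there is no reading), "K" (3x3 intrinsics, pixels), "k1" (the pictures are not rectified: a ray, as slopes to the right and down, at radius r is drawn at 1 + k1 r^2 times it, then the intrinsics apply), "T" (4x4, takes a point from camera to world coordinates). Camera axes: x right, y up, looking along -z (the intrinsics and any distortion apply to the point x, -y, -z); pixel columns grow to the right and rows downward; lengths in m; the calibration is good to about 2 mm. A picture is of the moment at which its call begins.
- r.hand_in(): hands the job in, once; it reports no verdict.
The state is a dict: "clock": time; "joints": joint angles; "qvel": joint speeds; "tau": joint torques, N m; "tcp_pos": TCP position; "orientation": TCP orientation; "contact_force": force on the tool from outside, world axes, zero at the start; "moment": the same for the moment, N m; "grip_width": finger opening in m.
Only numpy, scipy, OpenCV 4.12 (cv2) and the standard library are available. Lean on these libraries where they do the work, as an engineer would, in place of code of your own. Each camera call takes 0.05 s, during which the arm holds its last target.

## Working session

There is one attempt and no reset: what is moved stays moved. The work goes in short steps, Python scripts to look and compute and a tool call to move; the robot and the scene stay as the last step left them, time stands still between calls to the robot, and variables do not carry over. Pictures are saved under pics/ and viewed, and the job is handed in when it is done.

Besides the shell and the picture viewer there is one more tool, called as name(argument=value, ...) on one line, values as JSON. play_rows: Moves the arm, as the interface text tells. Its arguments: {"type":"object","properties":{"increments":{"type":"array","items":{"type":"array","items":{"type":"number"}}},"force":{"type":"number"}},"required":["increments"]}

```bash
mkdir -p pics
cat > h.py <<'E'
import numpy as np, cv2
from bench import r, grab_frame
from scipy.spatial.transform import Rotation as R
def snap(n,tag):
    f=grab_frame(n); cv2.imwrite(f'pics/{tag}.png',f['color']); np.savez(f'{tag}.npz',**{k:np.asarray(v) for k,v in f.items()}); return f
def load(tag): return dict(np.load(f'{tag}.npz'))
def rays(f,uv):
    uv=np.asarray(uv,float).reshape(-1,1,2)
    p=cv2.undistortPoints(uv,f['K'].astype(float),np.array([float(f['k1']),0,0,0]))[:,0]
    d=np.c_[p[:,0],-p[:,1],-np.ones(len(p))]
    return f['T'][:3,3],d@f['T'][:3,:3].T
def onplane(f,uv,z):
    o,d=rays(f,uv); return o+d*((z-o[2])/d[:,2])[:,None]
def cloud(f):
    v,u=np.mgrid[0:480,0:640]; o,d=rays(f,np.c_[u.ravel(),v.ravel()])
    return (o+d*f['depth'].reshape(-1,1)).reshape(480,640,3)
def st():
    o=r.get_obs(); print({k:np.round(o[k],4).tolist() for k in ('clock','tcp_pos','orientation','contact_force','grip_width','joints')}); return o
E
python3 - <<'E'
from h import *
st()
for n in('scene','top','wrist'):
    f=snap(n,n+'0'); print(n,f['T'].round(3).tolist(),f['K'].round(1).tolist(),f['k1'])
E
```

```text
{'clock': 0.0, 'tcp_pos': [0.2631, 0.621, 0.2303], 'orientation': [-0.6253, -3.0785, 0.0028], 'contact_force': [0.1276, -0.4277, 0.3279], 'grip_width': 0.0851, 'joints': [-1.2781, 0.4778, 0.0224, 1.5565, -0.0115, 1.1093, -0.0831]}
scene [[-0.607, 0.353, -0.712, -0.322], [-0.795, -0.25, 0.553, 0.671], [0.017, 0.901, 0.433, 0.594], [0.0, 0.0, 0.0, 1.0]] [[536.0, 0.0, 321.3], [0.0, 536.0, 240.2], [0.0, 0.0, 1.0]] 0.05600358330597285
top [[-0.009, 0.994, -0.107, 0.415], [-1.0, -0.01, -0.006, -0.024], [-0.008, 0.107, 0.994, 1.268], [0.0, 0.0, 0.0, 1.0]] [[483.1, 0.0, 318.1], [0.0, 483.1, 236.7], [0.0, 0.0, 1.0]] -0.012950087733659759
wrist [[0.39, -0.875, -0.286, 0.19], [0.921, 0.369, 0.124, 0.651], [-0.003, -0.312, 0.95, 0.373], [0.0, 0.0, 0.0, 1.0]] [[406.6, 0.0, 319.9], [0.0, 406.6, 242.7], [0.0, 0.0, 1.0]] -0.025915398679626885
```

View pics/top0.png

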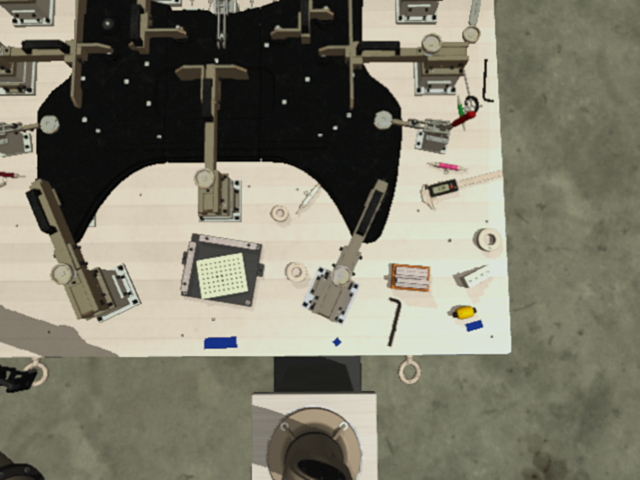

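View pics/scene0.png

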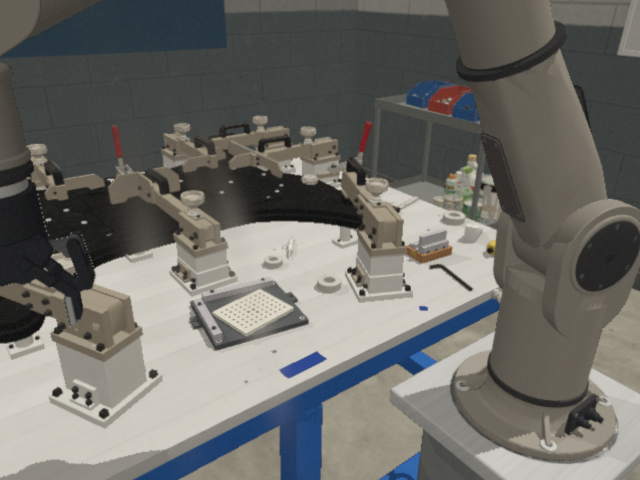

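View pics/wrist0.png

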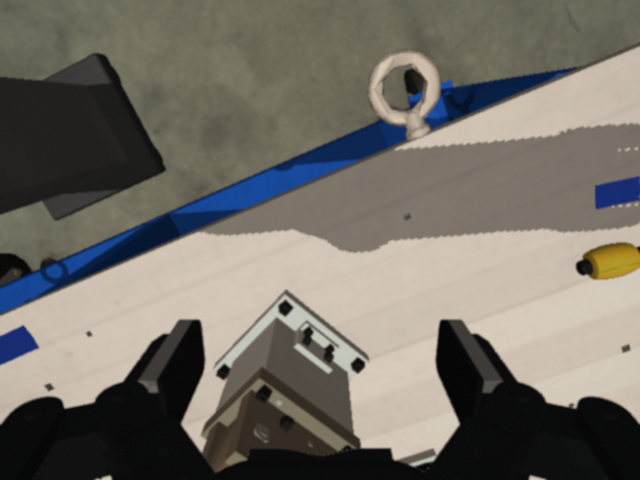

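Run:
```python
from h import *
f=load('top0'); c=f['color']
a=cv2.resize(c[225:315,170:275],None,fx=5.5,fy=5.5,interpolation=cv2.INTER_CUBIC)
b=cv2.resize(c[225:340,345:505],None,fx=5,fy=5,interpolation=cv2.INTER_CUBIC)
cv2.imwrite('pics/z1.png',a);cv2.imwrite('pics/z2.png',b)
P=cloud(f)
for uv in[(222,275),(410,277),(340,275),(205,180),(70,270),(487,239),(297,271)]: print(uv,P[uv[1],uv[0]].round(3))
```

```text
(222, 275) [0.453 0.232 0.025]
(410, 277) [ 0.443 -0.25   0.024]
(340, 275) [ 0.445 -0.064  0.214]
(205, 180) [0.665 0.241 0.185]
(70, 270) [0.461 0.525 0.22 ]
(487, 239) [ 0.541 -0.461 -0.001]
(297, 271) [ 0.462  0.041 -0.003]
```

View pics/z1.png

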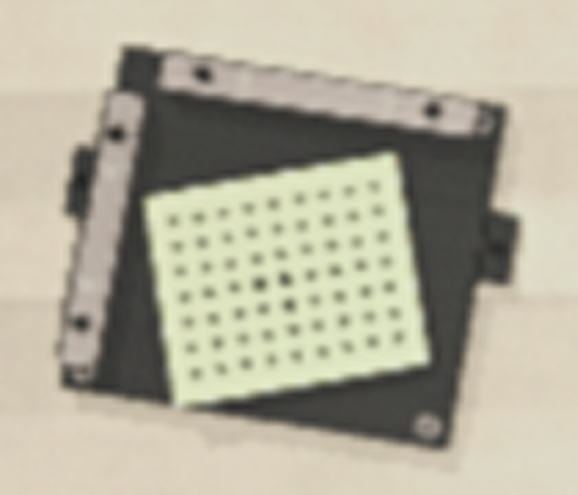

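View pics/z2.png

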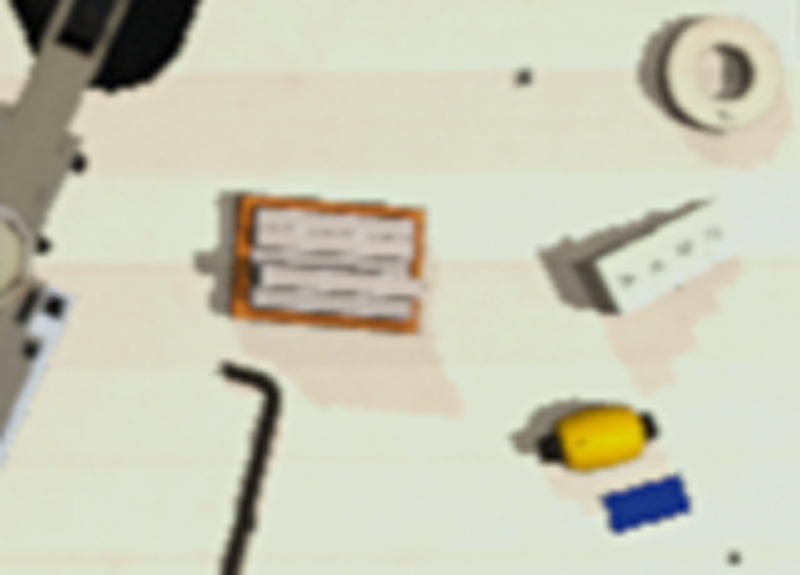

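Run:
```python
from h import *
f=load('top0'); c=f['color'].copy(); hsv=cv2.cvtColor(c,cv2.COLOR_BGR2HSV)
def big(m,x0,y0,x1,y1):
    k=np.zeros_like(m);k[y0:y1,x0:x1]=m[y0:y1,x0:x1]
    cs,_=cv2.findContours(k,cv2.RETR_EXTERNAL,cv2.CHAIN_APPROX_NONE); return max(cs,key=cv2.contourArea)
print(hsv[270,205],hsv[230,290],hsv[250,330-90],hsv[277,395],c[277,395],c[245,205+20],c[265,170+75])
def rect(cnt,z,name):
    p=onplane(f,cnt[:,0].astype(float),z)[:,:2].astype(np.float32)
    (cx,cy),(w,h),a=cv2.minAreaRect(p); print(name,'c',round(cx,4),round(cy,4),'wh',round(w,4),round(h,4),'ang',round(a,2)); return p
pl=big(cv2.inRange(hsv,(25,40,150),(45,255,255)),170,225,275,315); rect(pl,.020,'plate')
dk=big(cv2.inRange(c,(0,0,0),(185,185,185)),170,225,275,315)
rect(dk,.012,'nest')
bx=big(cv2.inRange(hsv,(5,110,80),(22,255,255)),380,255,440,300); rect(bx,.021,'box')
v=c.copy()
for k in(pl,dk,bx): cv2.drawContours(v,[k],-1,(0,0,255),1)
cv2.imwrite('pics/z3.png',cv2.resize(v[225:315,170:440],None,fx=2.9,fy=2.9,interpolation=cv2.INTER_NEAREST))
P=cloud(f)
m=(P[...,2]>.05)&(np.abs(P[...,0]-.443)<.06)&(np.abs(P[...,1]+.25)<.07); print(m.sum(), P[m].mean(0),P[m].min(0),P[m].max(0))
```

```text
[ 34  39 220] [ 24  29 221] [30  9 58] [12 40 95] [80 86 95] [ 94 100 104] [55 57 58]
plate c 0.4519 0.235 wh 0.1001 0.1201 ang 9.11
nest c 0.4671 0.2363 wh 0.2175 0.1682 ang 80.41
box c 0.4421 -0.2504 wh 0.0964 0.0635 ang 84.66
137 [ 0.4325708  -0.2510173   0.06079278] [ 0.42437569 -0.2913075   0.05136001] [ 0.44016821 -0.21147461  0.06583172]
```

View pics/z3.png

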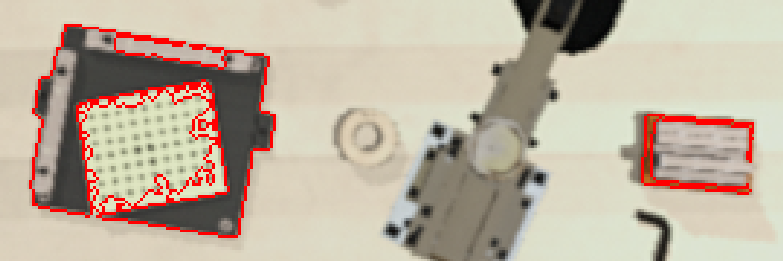

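```bash
cat >> h.py <<'E'
def down(yaw): # tool y axis at world angle yaw, z down
    y=np.array([np.cos(yaw),np.sin(yaw),0]); z=np.array([0,0,-1.]); x=np.cross(y,z); return np.c_[x,y,z]
def plan(p,yaw=None,n=None,vmax=49,wmax=.13):
    """rows from current measured pose to p (TCP), tool-y at angle yaw"""
    o=r.get_obs(); R0=R.from_rotvec(o['orientation']).as_matrix(); p0=np.array(o['tcp_pos'])
    Rt=R0 if yaw is None else down(yaw)
    w=R.from_matrix(R0.T@Rt).as_rotvec(); d=np.array(p)-p0
    N=n or max(1,int(np.ceil(max(np.linalg.norm(d)*1000/vmax,np.linalg.norm(w)/wmax))))
    print('rows',N,'dist mm',round(np.linalg.norm(d)*1000,1),'rot',w.round(3))
    Rk=R0
    for k in range(N):
        print(np.r_[(Rk.T@d/N*1000).round(1),(w/N).round(3)].tolist())
        Rk=Rk@R.from_rotvec(w/N).as_matrix()
E
python3 - <<'E'
from h import *
o=st(); M=R.from_rotvec(o['orientation']).as_matrix(); print(M.round(3)); print('yaw y',np.degrees(np.arctan2(M[1,1],M[0,1])))
E
```

```text
{'clock': 0.15, 'tcp_pos': [0.2632, 0.621, 0.2305], 'orientation': [-0.6254, -3.0786, 0.0023], 'contact_force': [0.2742, -0.2365, 0.1779], 'grip_width': 0.0854, 'joints': [-1.2781, 0.4776, 0.0224, 1.5562, -0.0115, 1.1093, -0.0831]}
[[-0.921  0.39  -0.   ]
 [ 0.39   0.921 -0.001]
 [-0.    -0.001 -1.   ]]
yaw y 67.03246895866705
```

Run:
```python
from h import *
plan([.263,.621,.33]); plan([.48,.2,.33],np.radians(30))
```

```text
rows 3 dist mm 99.5 rot [0. 0. 0.]
[0.1, -0.1, -33.2, 0.0, 0.0, 0.0]
[0.1, -0.1, -33.2, 0.0, 0.0, 0.0]
[0.1, -0.1, -33.2, 0.0, 0.0, 0.0]
rows 10 dist mm 483.9 rot [-0.001  0.001  0.646]
[-36.4, -30.3, -9.9, -0.0, 0.0, 0.065]
[-38.3, -27.9, -9.9, -0.0, 0.0, 0.065]
[-40.0, -25.4, -9.9, -0.0, 0.0, 0.065]
[-41.5, -22.7, -9.9, -0.0, 0.0, 0.065]
[-42.9, -20.0, -9.9, -0.0, 0.0, 0.065]
[-44.1, -17.2, -9.9, -0.0, 0.0, 0.065]
[-45.2, -14.3, -9.9, -0.0, 0.0, 0.065]
[-46.0, -11.4, -9.9, -0.0, 0.0, 0.065]
[-46.6, -8.4, -9.9, -0.0, 0.0, 0.065]
[-47.1, -5.3, -9.9, -0.0, 0.0, 0.065]
```

play_rows(increments=[[0,0,-50,0,0,0,0],[0,0,-50,0,0,0,0]], force=60)

```text
clock: 0.35
tcp_pos: [0.2616, 0.6171, 0.3233]
orientation: [-0.624, -3.076, 0.03]
contact_force: [0.6, 0.4, 0.8]
grip_width: 0.0854
```

Run:
```python
from h import *
st(); plan([.48,.2,.335],np.radians(30))
```

```text
{'clock': 0.35, 'tcp_pos': [0.2616, 0.6171, 0.3233], 'orientation': [-0.6242, -3.0765, 0.0303], 'contact_force': [0.6359, 0.404, 0.8441], 'grip_width': 0.0854, 'joints': [-1.2839, 0.4177, 0.0305, 1.4374, -0.0129, 1.3061, -0.082]}
rows 10 dist mm 471.0 rot [-0.018  0.008  0.647]
[-36.4, -29.9, -0.5, -0.002, 0.001, 0.065]
[-38.2, -27.5, -0.6, -0.002, 0.001, 0.065]
[-39.9, -25.0, -0.7, -0.002, 0.001, 0.065]
[-41.5, -22.3, -0.8, -0.002, 0.001, 0.065]
[-42.8, -19.6, -0.8, -0.002, 0.001, 0.065]
[-44.0, -16.8, -0.9, -0.002, 0.001, 0.065]
[-45.0, -13.9, -1.0, -0.002, 0.001, 0.065]
[-45.8, -11.0, -1.0, -0.002, 0.001, 0.065]
[-46.4, -8.0, -1.1, -0.002, 0.001, 0.065]
[-46.8, -5.0, -1.1, -0.002, 0.001, 0.065]
```

play_rows(increments=[[-36,-30,-1,0,0,0.065,0],[-38,-27,-1,0,0,0.065,0],[-40,-25,-1,0,0,0.065,0],[-41,-22,-1,0,0,0.065,0],[-43,-20,-1,0,0,0.065,0]])

```text
clock: 0.85
tcp_pos: [0.3683, 0.4124, 0.3362]
orientation: [-1.11, -2.936, 0.008]
contact_force: [0.9, 0.8, 0.5]
grip_width: 0.0855
```

play_rows(increments=[[-44,-17,-2,0,0,0.065,0],[-45,-14,-2,0,0,0.065,0],[-46,-11,-2,0,0,0.065,0],[-46,-8,-2,0,0,0.065,0],[-47,-5,-2,0,0,0.065,0]])

```text
clock: 1.35
tcp_pos: [0.4783, 0.1929, 0.3464]
orientation: [-1.588, -2.707, 0.009]
contact_force: [0.7, -0.3, -0.1]
grip_width: 0.0852
```

Run:
```python
from h import *
st(); plan([.45,-.24,.335],np.radians(-5.3))
snap('wrist','w1')
```

```text
{'clock': 1.35, 'tcp_pos': [0.4783, 0.1929, 0.3464], 'orientation': [-1.5883, -2.707, 0.0091], 'contact_force': [0.6542, -0.3368, -0.0805], 'grip_width': 0.0852, 'joints': [-0.8264, 0.1151, 0.3579, 1.7932, -0.0418, 1.2473, 0.0525]}
rows 9 dist mm 434.0 rot [-0.006  0.002  0.602]
[-40.5, -26.2, 1.5, -0.001, 0.0, 0.067]
[-42.1, -23.4, 1.4, -0.001, 0.0, 0.067]
[-43.6, -20.6, 1.4, -0.001, 0.0, 0.067]
[-44.9, -17.6, 1.4, -0.001, 0.0, 0.067]
[-45.9, -14.6, 1.4, -0.001, 0.0, 0.067]
[-46.8, -11.5, 1.3, -0.001, 0.0, 0.067]
[-47.5, -8.3, 1.3, -0.001, 0.0, 0.067]
[-47.9, -5.1, 1.3, -0.001, 0.0, 0.067]
[-48.2, -1.9, 1.3, -0.001, 0.0, 0.067]
```

View pics/w1.png

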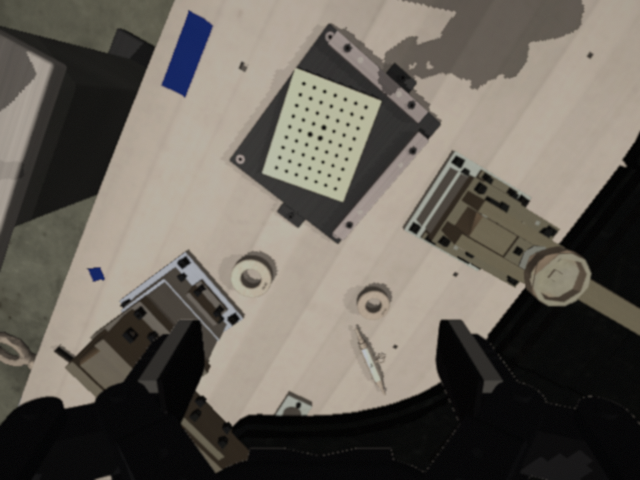

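play_rows(increments=[[-40,-26,1,0,0,0.067,0],[-42,-23,1,0,0,0.067,0],[-44,-21,1,0,0,0.067,0],[-45,-18,1,0,0,0.067,0],[-46,-15,1,0,0,0.067,0]])

```text
clock: 1.9
tcp_pos: [0.461, -0.0517, 0.3429]
orientation: [2.044, 2.383, -0.01]
contact_force: [1.4, 0.6, 1.0]
grip_width: 0.0857
```

play_rows(increments=[[-47,-11,1,0,0,0.067,0],[-47,-8,1,0,0,0.067,0],[-48,-5,1,0,0,0.067,0],[-48,-2,1,0,0,0.067,0],[0,0,0,0,0,0,0]])

```text
clock: 2.4
tcp_pos: [0.4391, -0.2564, 0.3406]
orientation: [2.363, 2.062, -0.007]
contact_force: [0.8, 0.8, 0.4]
grip_width: 0.0856
```

Run:
```python
from h import *
st()
f=snap('wrist','w2'); print(f['T'].round(3))
# nest from w1
g=load('w1');hsv=cv2.cvtColor(g['color'],cv2.COLOR_BGR2HSV);print(hsv[130,300])
m=cv2.inRange(hsv,(25,25,150),(45,255,255));m[:,:230]=0;m[220:]=0;m[:,400:]=0
cs,_=cv2.findContours(m,cv2.RETR_EXTERNAL,cv2.CHAIN_APPROX_NONE);k=max(cs,key=cv2.contourArea)
p=onplane(g,k[:,0].astype(float),.02)[:,:2].astype(np.float32);print('plate',cv2.minAreaRect(p))
# rail inner-face etc: nest corners
print(onplane(g,[(331,26),(439,125),(337,241),(231,160)],.012).round(4))
```

```text
{'clock': 2.4, 'tcp_pos': [0.4391, -0.2564, 0.3406], 'orientation': [2.3628, 2.0624, -0.0066], 'contact_force': [0.809, 0.7823, 0.4281], 'grip_width': 0.0856, 'joints': [-0.3319, 0.1086, 0.815, 1.8441, -0.0779, 1.2204, 0.3711]}
[[ 0.991  0.127  0.043  0.45 ]
 [-0.135  0.939  0.317 -0.177]
 [-0.    -0.32   0.947  0.483]
 [ 0.     0.     0.     1.   ]]
[33 38 67]
plate ((0.4517129957675934, 0.23366020619869232), (0.09918507933616638, 0.11878082156181335), 9.52877140045166)
[[0.4062 0.3395 0.012 ]
 [0.5628 0.3114 0.012 ]
 [0.5312 0.1353 0.012 ]
 [0.3743 0.1607 0.012 ]]
```

View pics/w2.png

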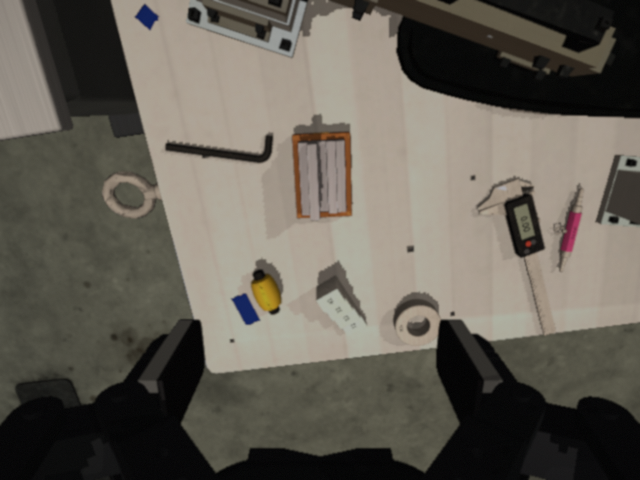

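Run:
```python
from h import *
f=load('w2'); P=cloud(f)
m=(P[...,2]>.050)&(P[...,2]<.075)&(abs(P[...,0]-.443)<.06)&(abs(P[...,1]+.25)<.07)
print(m.sum(),P[m].mean(0),P[m,2].min(),P[m,2].max())
print(cv2.minAreaRect(P[m][:,:2].astype(np.float32)))
c=f['color']; v=cv2.resize(c[120:230,280:370],None,fx=5,fy=5,interpolation=cv2.INTER_CUBIC)
cs,_=cv2.findContours(cv2.resize(m[120:230,280:370].astype(np.uint8),None,fx=5,fy=5,interpolation=cv2.INTER_NEAREST),0,1)
w=v.copy(); cv2.drawContours(w,cs,-1,(0,0,255),1); cv2.imwrite('pics/z4.png',np.hstack([v[:,:390],w[:,:390]]))
m2=m|False
for lo,hi in((.015,.05),):
    q=(P[...,2]>lo)&(P[...,2]<.075)&(abs(P[...,0]-.443)<.06)&(abs(P[...,1]+.25)<.07); print('box',cv2.minAreaRect(P[q][:,:2].astype(np.float32)))
hsv=cv2.cvtColor(c,cv2.COLOR_BGR2HSV);b=cv2.inRange(hsv,(5,100,60),(22,255,255));b[:,:285]=0;b[:,365:]=0;b[:120]=0;b[225:]=0
k=np.argwhere(b)[:,::-1].astype(float); print('boxc',cv2.minAreaRect(onplane(f,k,.021)[:,:2].astype(np.float32)))
```

```text
743 [ 0.43273993 -0.24979257  0.06111321] 0.05038055499648331 0.0639494894038114
((0.43255001306533813, -0.2515166997909546), (0.07955121994018555, 0.01003155205398798), 84.72164916992188)
box ((0.44245320558547974, -0.25239843130111694), (0.09649033099412918, 0.06513548642396927), 84.5152359008789)
boxc ((0.44290077686309814, -0.25235819816589355), (0.09626009315252304, 0.06395447999238968), 84.77471923828125)
```

View pics/z4.png

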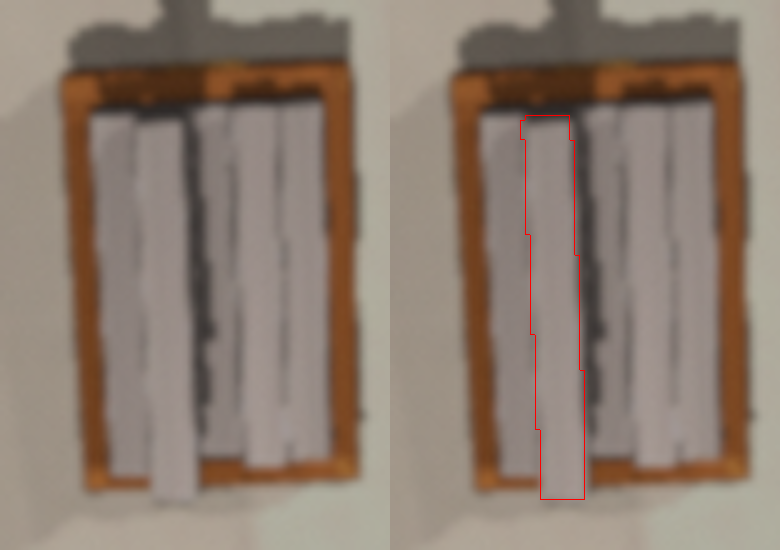

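Run:
```python
from h import *
plan([.4326,-.2515,.1],np.radians(-5.3))
```

```text
rows 5 dist mm 240.4 rot [ 0.     0.005 -0.039]
[0.4, -1.5, 48.0, 0.0, 0.001, -0.008]
[0.4, -1.5, 48.0, 0.0, 0.001, -0.008]
[0.3, -1.5, 48.0, 0.0, 0.001, -0.008]
[0.3, -1.5, 48.0, 0.0, 0.001, -0.008]
[0.3, -1.5, 48.0, 0.0, 0.001, -0.008]
```

play_rows(increments=[[0.4,-1.5,48,0,0.001,-0.008,160],[0.4,-1.5,48,0,0.001,-0.008,160],[0.3,-1.5,48,0,0.001,-0.008,160],[0.3,-1.5,48,0,0.001,-0.008,160],[0,0,0,0,0,0,160]])

```text
clock: 2.95
tcp_pos: [0.4392, -0.2461, 0.1434]
orientation: [2.315, 2.12, 0.009]
contact_force: [-0.9, 1.4, -0.4]
grip_width: 0.032
```

Run:
```python
from h import *
st(); plan([.4326,-.2515,.07],np.radians(-5.3)); plan([.4326,-.2515,.043],np.radians(-5.3)); f=snap('wrist','w3')
P=cloud(f)
m=(P[...,2]>.050)&(P[...,2]<.075)&(abs(P[...,0]-.443)<.06)&(abs(P[...,1]+.25)<.07)
print(m.sum(),cv2.minAreaRect(P[m][:,:2].astype(np.float32)))
```

```text
{'clock': 2.95, 'tcp_pos': [0.4392, -0.2461, 0.1434], 'orientation': [2.3148, 2.12, 0.009], 'contact_force': [-0.9236, 1.393, -0.4367], 'grip_width': 0.032, 'joints': [-0.1844, 0.3707, 0.7089, 2.0828, -0.3424, 0.7972, 0.6451]}
rows 2 dist mm 73.9 rot [ 0.006 -0.002  0.005]
[-3.0, -3.2, 36.7, 0.003, -0.001, 0.002]
[-3.0, -3.1, 36.7, 0.003, -0.001, 0.002]
rows 3 dist mm 100.8 rot [ 0.006 -0.002  0.005]
[-2.1, -2.2, 33.4, 0.002, -0.001, 0.002]
[-2.0, -2.2, 33.5, 0.002, -0.001, 0.002]
[-2.0, -2.1, 33.5, 0.002, -0.001, 0.002]
2220 ((0.43286898732185364, -0.25174570083618164), (0.0800720676779747, 0.009975695051252842), 84.8420181274414)
```

View pics/w3.png

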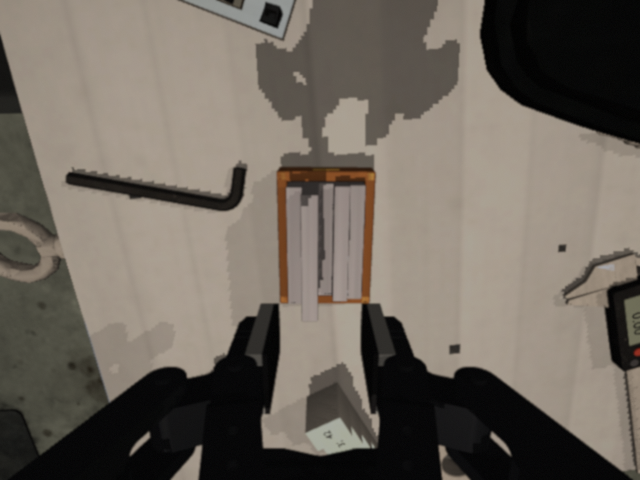

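play_rows(increments=[[-5,-6,25,0.005,-0.002,0.004,160],[0,0,20,0,0,0,160],[0,0,0,0,0,0,160]])

```text
clock: 3.3
tcp_pos: [0.4417, -0.2519, 0.1076]
orientation: [2.308, 2.112, 0.016]
contact_force: [0.4, -0.5, -0.2]
grip_width: 0.0318
```

Run:
```python
from h import *
st(); plan([.4328,-.2517,.043],np.radians(-5.2),n=2)
```

```text
{'clock': 3.3, 'tcp_pos': [0.4417, -0.2519, 0.1076], 'orientation': [2.3078, 2.1123, 0.0159], 'contact_force': [0.4298, -0.4882, -0.1731], 'grip_width': 0.0318, 'joints': [-0.1293, 0.4319, 0.6605, 2.1037, -0.4106, 0.7152, 0.7101]}
rows 2 dist mm 65.3 rot [0.016 0.001 0.002]
[-0.2, -5.0, 32.2, 0.008, 0.001, 0.001]
[-0.3, -4.7, 32.3, 0.008, 0.001, 0.001]
```

play_rows(increments=[[0,-9,10,0.016,0,0.002,160],[0,0,0,0,0,0,160]])

```text
clock: 3.5
tcp_pos: [0.4356, -0.2515, 0.1012]
orientation: [2.314, 2.117, 0.004]
contact_force: [-0.1, 0.1, -0.7]
grip_width: 0.0319
```

Run:
```python
from h import *
st(); plan([.4328,-.2517,.043],np.radians(-5.2),n=2)
```

```text
{'clock': 3.5, 'tcp_pos': [0.4356, -0.2515, 0.1012], 'orientation': [2.3142, 2.1167, 0.0042], 'contact_force': [-0.0743, 0.1402, -0.7317], 'grip_width': 0.0319, 'joints': [-0.1252, 0.4404, 0.658, 2.1132, -0.4134, 0.7084, 0.7157]}
rows 2 dist mm 58.3 rot [0.006 0.002 0.002]
[-0.2, -1.5, 29.1, 0.003, 0.001, 0.001]
[-0.2, -1.5, 29.1, 0.003, 0.001, 0.001]
```

play_rows(increments=[[0,-4,12,0.006,0.001,0.002,160],[0,-1,12,0.002,0,0,160],[0,-1,12,0.002,0,0,160],[0,0,0,0,0,0,160]])

```text
clock: 3.9
tcp_pos: [0.4313, -0.2511, 0.0649]
orientation: [2.319, 2.119, -0.001]
contact_force: [-0.0, -0.2, -1.0]
grip_width: 0.0317
```

Run:
```python
from h import *
st(); plan([.4328,-.2517,.043],np.radians(-5.2),n=2)
```

```text
{'clock': 3.9, 'tcp_pos': [0.4313, -0.2511, 0.0649], 'orientation': [2.3191, 2.1187, -0.0011], 'contact_force': [-0.0053, -0.2368, -0.9885], 'grip_width': 0.0317, 'joints': [-0.0764, 0.4993, 0.6033, 2.1355, -0.472, 0.6382, 0.7664]}
rows 2 dist mm 21.9 rot [-0.     0.001  0.   ]
[-0.2, 0.8, 10.9, -0.0, 0.0, 0.0]
[-0.2, 0.8, 10.9, -0.0, 0.0, 0.0]
```

play_rows(increments=[[0,1,11,0,0,0,160],[0,0.5,10,0,0,0,160],[0,0,0,0,0,0,160]])

```text
clock: 4.2
tcp_pos: [0.4326, -0.2514, 0.0414]
orientation: [-2.319, -2.118, 0.002]
contact_force: [-0.4, 0.6, -0.9]
grip_width: 0.0318
```

Run:
```python
from h import *
st(); plan([.4328,-.2517,.0415],np.radians(-5.2),n=2)
```

```text
{'clock': 4.2, 'tcp_pos': [0.4326, -0.2514, 0.0414], 'orientation': [-2.3193, -2.1184, 0.0023], 'contact_force': [-0.3684, 0.6147, -0.8603], 'grip_width': 0.0318, 'joints': [-0.0436, 0.5412, 0.5633, 2.1399, -0.5113, 0.5942, 0.7974]}
rows 2 dist mm 0.4 rot [-0.001  0.001  0.   ]
[-0.2, 0.1, -0.0, -0.001, 0.0, 0.0]
[-0.2, 0.1, -0.0, -0.001, 0.0, 0.0]
```

play_rows(increments=[[0,0,0,0,0,0,255],[0,0,0,0,0,0,255],[0,0,0,0,0,0,255],[0,0,0,0,0,0,255],[0,0,0,0,0,0,255]], force=100)

```text
clock: 4.7
tcp_pos: [0.4326, -0.2513, 0.0415]
orientation: [-2.319, -2.118, 0.002]
contact_force: [-0.9, -1.0, -3.3]
grip_width: 0.0075
```

play_rows(increments=[[0,0,-10,0,0,0,255],[0,0,-10,0,0,0,255],[0,0,-10,0,0,0,255],[0,0,-15,0,0,0,255],[0,0,-15,0,0,0,255]])

```text
clock: 5.2
tcp_pos: [0.4315, -0.2509, 0.105]
orientation: [-2.318, -2.116, 0.004]
contact_force: [-0.2, 0.6, -2.2]
grip_width: 0.008
```

Run:
```python
from h import *
st(); f=snap('wrist','w4'); snap('scene','s4')
```

```text
{'clock': 5.2, 'tcp_pos': [0.4315, -0.2509, 0.105], 'orientation': [-2.3181, -2.1158, 0.0041], 'contact_force': [-0.1592, 0.6418, -2.2093], 'grip_width': 0.008, 'joints': [-0.1346, 0.4348, 0.6704, 2.1128, -0.4035, 0.725, 0.708]}
```

View pics/w4.png

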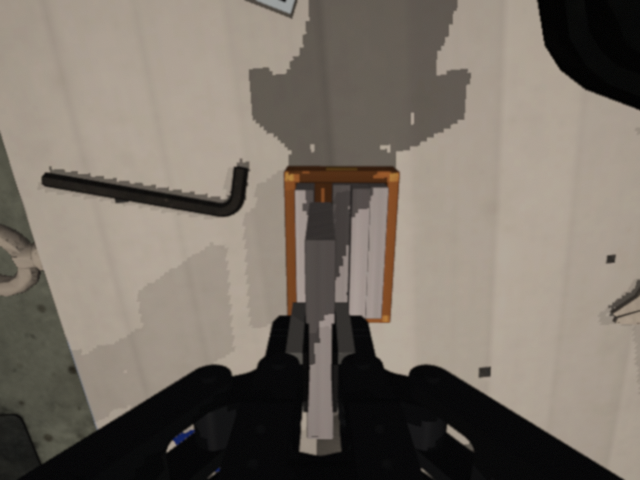

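View pics/s4.png

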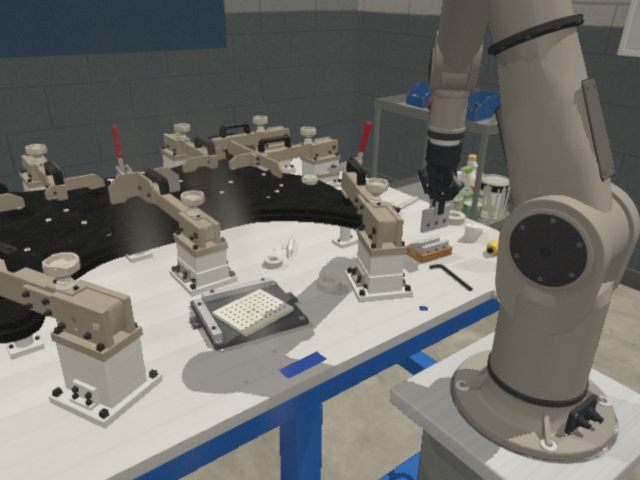

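Run:
```python
from h import *
f=load('w4'); P=cloud(f)
# held parallel: top region in image cols 300-335 rows 320-440
q=P[325:438,309:331]; print('top z',np.median(q[...,2]),'rows',[(k,q[k,11].round(4).tolist()) for k in (5,40,80,105)])
q=P[245:315,310:330]; print('endface',q[10,10],q[60,10])
plan([.4315,-.2509,.345],np.radians(-9.5))
plan([.47,.0,.345],np.radians(-9.5))
```

```text
top z 0.1250473946512432 rows [(5, [0.4328, -0.2438, 0.1253]), (40, [0.4315, -0.2583, 0.1246]), (80, [0.4299, -0.2757, 0.1245]), (105, [0.4289, -0.2866, 0.1253])]
endface [ 0.43527051 -0.21686491  0.12469726] [ 0.43364396 -0.23478229  0.12450001]
rows 5 dist mm 239.1 rot [-0.     0.001  0.075]
[0.1, -0.3, -47.8, -0.0, 0.0, 0.015]
[0.1, -0.3, -47.8, -0.0, 0.0, 0.015]
[0.1, -0.3, -47.8, -0.0, 0.0, 0.015]
[0.1, -0.3, -47.8, -0.0, 0.0, 0.015]
[0.1, -0.3, -47.8, -0.0, 0.0, 0.015]
rows 8 dist mm 349.0 rot [-0.     0.001  0.075]
[31.7, 1.8, -29.9, -0.0, 0.0, 0.009]
[31.7, 1.5, -29.9, -0.0, 0.0, 0.009]
[31.7, 1.2, -29.9, -0.0, 0.0, 0.009]
[31.8, 0.9, -29.9, -0.0, 0.0, 0.009]
[31.8, 0.6, -29.9, -0.0, 0.0, 0.009]
[31.8, 0.3, -29.9, -0.0, 0.0, 0.009]
[31.8, -0.0, -29.9, -0.0, 0.0, 0.009]
[31.8, -0.3, -29.9, -0.0, 0.0, 0.009]
```

play_rows(increments=[[0,0,-45,0,0,0,255],[0,0,-50,0,0,0,255],[0,0,-50,0,0,0,255],[0,0,-50,0,0,0,255],[0,0,-50,0,0,0,255]])

```text
clock: 5.8
tcp_pos: [0.4276, -0.2485, 0.3491]
orientation: [-2.309, -2.106, 0.017]
contact_force: [1.3, 0.3, -3.2]
grip_width: 0.0079
```

Run:
```python
from h import *
st()
plan([.47,.0,.345],np.radians(-9.5))
```

```text
{'clock': 5.8, 'tcp_pos': [0.4276, -0.2485, 0.3491], 'orientation': [-2.3094, -2.106, 0.0173], 'contact_force': [1.2951, 0.2839, -3.1828], 'grip_width': 0.0079, 'joints': [-0.383, 0.0841, 0.853, 1.8455, -0.0616, 1.2602, 0.3963]}
rows 6 dist mm 252.1 rot [-0.019 -0.002  0.074]
[41.9, 3.2, 0.7, -0.003, -0.0, 0.012]
[41.9, 2.7, 0.7, -0.003, -0.0, 0.012]
[42.0, 2.2, 0.7, -0.003, -0.0, 0.012]
[42.0, 1.7, 0.7, -0.003, -0.0, 0.012]
[42.0, 1.2, 0.7, -0.003, -0.0, 0.012]
[42.0, 0.6, 0.7, -0.003, -0.0, 0.012]
```

play_rows(increments=[[42,3,1,-0.004,0,0.012,255],[42,3,1,-0.004,0,0.012,255],[42,2,1,-0.003,0,0.012,255],[42,2,1,-0.003,0,0.012,255],[42,1,1,-0.003,0,0.012,255]])

```text
clock: 6.3
tcp_pos: [0.4648, -0.0444, 0.3516]
orientation: [2.397, 2.02, 0.018]
contact_force: [1.5, 0.0, -3.7]
grip_width: 0.0074
```

Run:
```python
from h import *
st()
plan([.3756,.262,.33],np.radians(-9.5))
```

```text
{'clock': 6.3, 'tcp_pos': [0.4648, -0.0444, 0.3516], 'orientation': [2.3968, 2.0197, 0.0183], 'contact_force': [1.4841, 0.0275, -3.7089], 'grip_width': 0.0074, 'joints': [-0.6556, -0.0167, 0.6223, 1.9072, 0.0087, 1.2343, -0.2065]}
rows 7 dist mm 319.8 rot [ 0.013 -0.004 -0.005]
[41.0, -20.0, 3.0, 0.002, -0.001, -0.001]
[41.0, -20.0, 3.0, 0.002, -0.001, -0.001]
[41.0, -19.9, 3.0, 0.002, -0.001, -0.001]
[41.0, -19.9, 3.0, 0.002, -0.001, -0.001]
[41.0, -19.9, 3.1, 0.002, -0.001, -0.001]
[41.0, -19.9, 3.1, 0.002, -0.001, -0.001]
[41.0, -19.8, 3.1, 0.002, -0.001, -0.001]
```

play_rows(increments=[[41,-20,3,0.002,0,0,255],[41,-20,3,0.002,0,0,255],[41,-20,3,0.002,0,0,255],[41,-20,3,0.002,0,0,255],[41,-20,3,0.002,0,0,255]])

```text
clock: 6.8
tcp_pos: [0.3969, 0.1815, 0.3339]
orientation: [-2.404, -2.021, -0.005]
contact_force: [1.3, 0.6, -3.3]
grip_width: 0.0077
```

play_rows(increments=[[41,-20,3,0.002,0,0,255],[41,-20,3,0.002,0,0,255],[0,0,0,0,0,0,255]])

```text
clock: 7.1
tcp_pos: [0.3655, 0.277, 0.3257]
orientation: [-2.39, -2.028, 0.004]
contact_force: [0.5, -0.1, -3.3]
grip_width: 0.0078
```

Run:
```python
from h import *
st()
plan([.3756,.262,.12],np.radians(-9.5))
snap('wrist','w5')
```

```text
{'clock': 7.1, 'tcp_pos': [0.3655, 0.277, 0.3257], 'orientation': [-2.3901, -2.028, 0.004], 'contact_force': [0.49, -0.106, -3.2658], 'grip_width': 0.0078, 'joints': [-0.9978, 0.0197, 0.2235, 1.9336, -0.0124, 1.1908, -0.9333]}
rows 5 dist mm 206.5 rot [-0.007 -0.003  0.002]
[-2.7, 2.8, 41.1, -0.001, -0.001, 0.0]
[-2.7, 2.7, 41.1, -0.001, -0.001, 0.0]
[-2.7, 2.7, 41.1, -0.001, -0.001, 0.0]
[-2.7, 2.6, 41.1, -0.001, -0.001, 0.0]
[-2.7, 2.5, 41.1, -0.001, -0.001, 0.0]
```

View pics/w5.png

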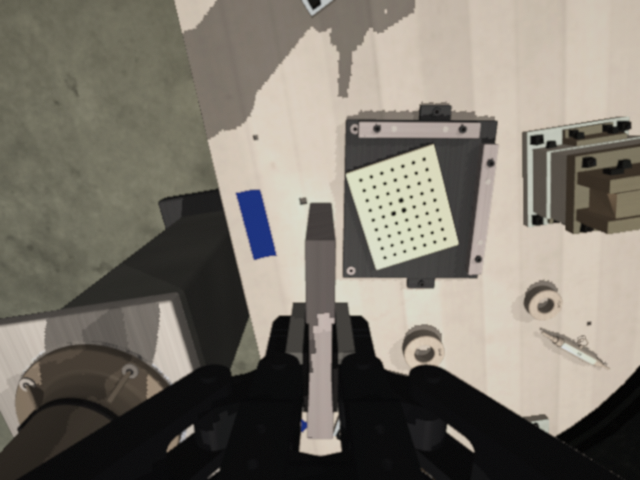

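Run:
```python
from h import *
f=load('w5'); c=f['color']; cv2.imwrite('pics/z5.png',cv2.resize(c[95:295,325:515],None,fx=3,fy=3,interpolation=cv2.INTER_CUBIC))
```

```text
(no output)
```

View pics/z5.png

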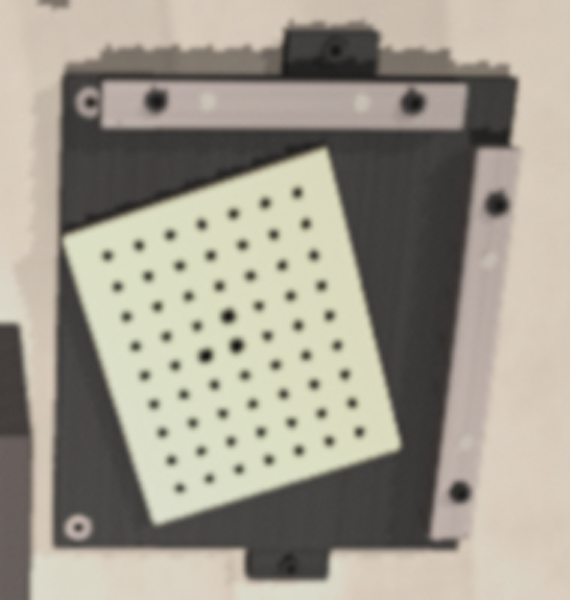

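Run:
```python
from h import *
f=load('w5')
u=lambda L:[(325+x/3-.33,95+y/3-.33) for x,y in L]
A=onplane(f,u([(102,129),(466,129),(475,147),(431,538)]),.026)[:,:2]
print(A.round(4))
d1=A[1]-A[0];d2=A[2]-A[3]
print('left rail yaw',np.degrees(np.arctan2(d1[1],d1[0])),np.linalg.norm(d1),'far yaw',np.degrees(np.arctan2(d2[1],d2[0]))-90,np.linalg.norm(d2))
t=np.linalg.solve(np.c_[d1,-d2],A[2]-A[0]);corner=A[0]+t[0]*d1;print('corner',corner)
p=onplane(f,u([(63,237),(325,146),(401,448),(155,524)]),.02)[:,:2];print(p.round(4),p.mean(0))
e=p[1]-p[0];print(np.degrees(np.arctan2(e[1],e[0])),np.linalg.norm(e))
yaw=np.radians(-9.6);M=np.array([[np.cos(yaw),-np.sin(yaw)],[np.sin(yaw),np.cos(yaw)]])
print('in corner frame',((p-corner)@M*1000).round(1))
```

```text
[[0.4123 0.3208]
 [0.5392 0.3004]
 [0.5421 0.2937]
 [0.5189 0.1459]]
left rail yaw -9.12276650570008 0.1285494445094974 far yaw -8.91478837932047 0.1495777678091923
corner [0.54306465 0.29982522]
[[0.3935 0.2844]
 [0.491  0.3017]
 [0.5111 0.1828]
 [0.4132 0.1666]] [0.45218483 0.23389415]
10.04951071616477 0.09903606772824584
in corner frame [[-145.   -40.1]
 [ -51.7   -6.8]
 [ -12.  -120.7]
 [-105.8 -153. ]]
```

Run:
```python
from h import *
plan([.377,.270,.12],np.radians(-9.1),n=6)
```

```text
rows 6 dist mm 206.0 rot [-0.006 -0.001 -0.008]
[-0.4, 2.0, 34.3, -0.001, -0.0, -0.001]
[-0.4, 2.0, 34.3, -0.001, -0.0, -0.001]
[-0.4, 1.9, 34.3, -0.001, -0.0, -0.001]
[-0.4, 1.9, 34.3, -0.001, -0.0, -0.001]
[-0.4, 1.9, 34.3, -0.001, -0.0, -0.001]
[-0.4, 1.8, 34.3, -0.001, -0.0, -0.001]
```

play_rows(increments=[[1,2,40,-0.001,0,0,255],[1,2,40,-0.001,0,0,255],[1,2,40,-0.001,0,0,255],[1,1,40,-0.001,0,0,255],[0,0,0,0,0,0,255]])

```text
clock: 7.65
tcp_pos: [0.376, 0.2725, 0.1618]
orientation: [-2.403, -2.023, -0.002]
contact_force: [-0.7, -1.4, -3.3]
grip_width: 0.0076
```

Run:
```python
from h import *
st();plan([.377,.270,.08],np.radians(-9.1),n=3)
```

```text
{'clock': 7.65, 'tcp_pos': [0.376, 0.2725, 0.1618], 'orientation': [-2.4025, -2.023, -0.0023], 'contact_force': [-0.7282, -1.3732, -3.2658], 'grip_width': 0.0076, 'joints': [-0.9642, 0.2197, 0.2322, 2.1271, -0.071, 0.8002, -0.8591]}
rows 3 dist mm 81.8 rot [ 0.    -0.002 -0.012]
[-0.8, 0.4, 27.3, 0.0, -0.001, -0.004]
[-0.8, 0.4, 27.3, 0.0, -0.001, -0.004]
[-0.8, 0.4, 27.3, 0.0, -0.001, -0.004]
```

play_rows(increments=[[-1,0,25,0,0,-0.004,255],[-1,0,25,0,0,-0.004,255],[-0.5,0,25,0,0,-0.003,255],[0,0,0,0,0,0,255]])

```text
clock: 8.05
tcp_pos: [0.3801, 0.269, 0.0906]
orientation: [-2.397, -2.031, -0.011]
contact_force: [-1.3, -0.5, -2.6]
grip_width: 0.0075
```

Run:
```python
from h import *
st();plan([.377,.270,.0515],np.radians(-9.1),n=3)
```

```text
{'clock': 8.05, 'tcp_pos': [0.3801, 0.269, 0.0906], 'orientation': [-2.3966, -2.0309, -0.0106], 'contact_force': [-1.318, -0.4724, -2.6407], 'grip_width': 0.0075, 'joints': [-0.9271, 0.3414, 0.2097, 2.1817, -0.12, 0.6221, -0.7967]}
rows 3 dist mm 39.3 rot [ 0.004 -0.005 -0.006]
[0.1, -1.1, 13.0, 0.001, -0.002, -0.002]
[0.1, -1.1, 13.0, 0.001, -0.002, -0.002]
[0.1, -1.1, 13.0, 0.001, -0.002, -0.002]
```

play_rows(increments=[[0,-4,12,0.003,-0.004,-0.004,255],[0,-1,12,0.001,-0.001,-0.002,255],[0,-1,10,0,0,0,255],[0,0,0,0,0,0,255]])

```text
clock: 8.45
tcp_pos: [0.3773, 0.2723, 0.0594]
orientation: [-2.391, -2.037, -0.013]
contact_force: [-0.7, -0.1, -2.7]
grip_width: 0.008
```

```bash
cat >> h.py <<'E'
CY=np.radians(-9.1); CORN=np.array([.5435,.2997]); CM=np.array([[np.cos(CY),-np.sin(CY)],[np.sin(CY),np.cos(CY)]])
def cor(p): return ((np.asarray(p)[...,:2]-CORN)@CM*1000).round(1)
E
python3 - <<'E'
from h import *
o=st();plan([.377,.270,.051],np.radians(-9.1),n=1); print(cor(o['tcp_pos']))
E
```

```text
{'clock': 8.45, 'tcp_pos': [0.3773, 0.2723, 0.0594], 'orientation': [-2.391, -2.0365, -0.0125], 'contact_force': [-0.6927, -0.1109, -2.6578], 'grip_width': 0.008, 'joints': [-0.9168, 0.3998, 0.1891, 2.1992, -0.1425, 0.5455, -0.7807]}
rows 1 dist mm 8.7 rot [ 0.005 -0.007 -0.001]
[-2.4, -0.0, 8.4, 0.005, -0.007, -0.001]
[-159.7  -53.3]
```

play_rows(increments=[[-2,0,8,0.005,-0.007,-0.001,255],[0,0,1,0,0,0,255]])

```text
clock: 8.65
tcp_pos: [0.3774, 0.2707, 0.0503]
orientation: [-2.39, -2.039, 0.001]
contact_force: [1.0, 0.8, -3.5]
grip_width: 0.0076
```

Run:
```python
from h import *
o=st();plan([.377,.270,.051],np.radians(-9.1),n=1); print(cor(o['tcp_pos'])); snap('wrist','w6')
```

```text
{'clock': 8.65, 'tcp_pos': [0.3774, 0.2707, 0.0503], 'orientation': [-2.3901, -2.0387, 0.0005], 'contact_force': [0.9876, 0.8294, -3.4916], 'grip_width': 0.0076, 'joints': [-0.9096, 0.4199, 0.1841, 2.1991, -0.1474, 0.534, -0.7723]}
rows 1 dist mm 1.0 rot [-0.  0.  0.]
[-0.7, -0.3, -0.7, -0.0, 0.0, 0.0]
[-159.4  -54.9]
```

View pics/w6.png

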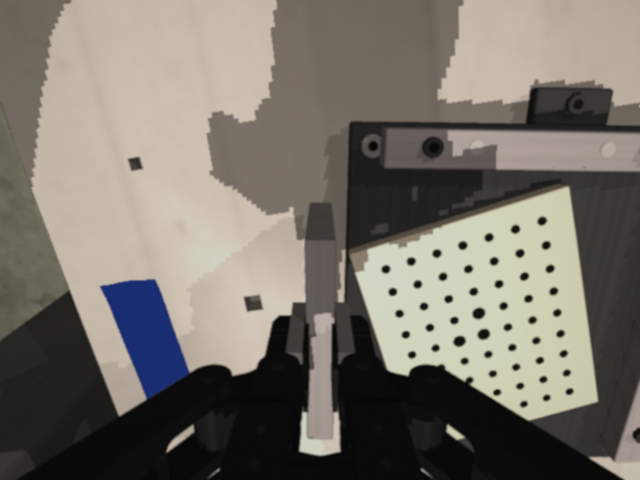

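play_rows(increments=[[-0.5,3,-0.5,0,0,0,255],[0,2.5,0,0,0,0,255],[0,2,0,0,0,0,255],[0,2,0,0,0,0,255],[0,2,0,0,0,0,255]])

```text
clock: 9.2
tcp_pos: [0.3899, 0.2689, 0.0517]
orientation: [-2.39, -2.038, -0.002]
contact_force: [-1.4, 0.5, -2.9]
grip_width: 0.0076
```

Run:
```python
from h import *
o=st();plan([.377,.270,.051],np.radians(-9.1),n=1); print(cor(o['tcp_pos']))
```

```text
{'clock': 9.2, 'tcp_pos': [0.3899, 0.2689, 0.0517], 'orientation': [-2.3896, -2.0385, -0.002], 'contact_force': [-1.4447, 0.4727, -2.88], 'grip_width': 0.0076, 'joints': [-0.8878, 0.4276, 0.1846, 2.179, -0.1485, 0.5451, -0.7507]}
rows 1 dist mm 13.0 rot [ 0.    -0.001  0.001]
[-1.0, -12.9, 0.7, 0.0, -0.001, 0.001]
[-146.8  -54.7]
```

play_rows(increments=[[0,2.5,0.4,0,0,0,255],[0,2.5,0,0,0,0,255],[0,2.5,0,0,0,0,255],[0,2.5,0,0,0,0,255],[0,2.5,0,0,0,0,255]])

```text
clock: 9.7
tcp_pos: [0.403, 0.267, 0.0513]
orientation: [-2.389, -2.039, -0.002]
contact_force: [-1.4, -0.7, -2.6]
grip_width: 0.0076
```

Run:
```python
from h import *
o=st();plan([.377,.270,.051],np.radians(-9.1),n=1); print(cor(o['tcp_pos'])); snap('wrist','w7')
```

```text
{'clock': 9.7, 'tcp_pos': [0.403, 0.267, 0.0513], 'orientation': [-2.3888, -2.0389, -0.0017], 'contact_force': [-1.3789, -0.6781, -2.625], 'grip_width': 0.0076, 'joints': [-0.8648, 0.4401, 0.184, 2.157, -0.1504, 0.555, -0.7277]}
rows 1 dist mm 26.2 rot [-0.    -0.001  0.001]
[-1.1, -26.2, 0.3, -0.0, -0.001, 0.001]
[-133.6  -54.5]
```

View pics/w7.png

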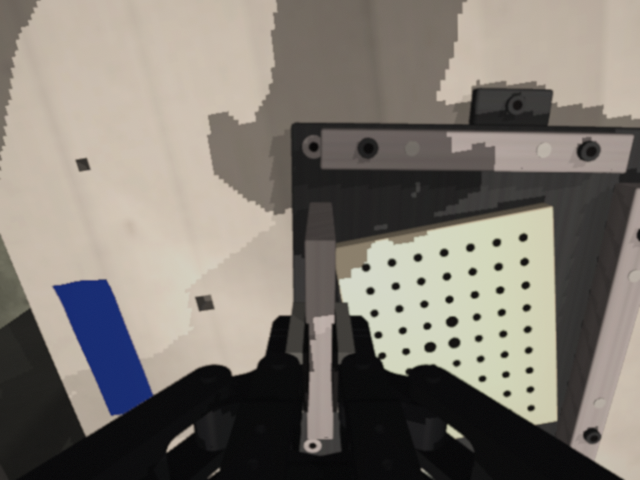

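play_rows(increments=[[0,2.5,0.3,0,0,0,255],[0,2.5,0,0,0,0,255],[0,2.5,0,0,0,0,255],[0,2.5,0,0,0,0,255],[0,2.5,0,0,0,0,255]])

```text
clock: 10.25
tcp_pos: [0.4167, 0.2648, 0.051]
orientation: [-2.389, -2.039, -0.002]
contact_force: [-0.9, -0.6, -3.0]
grip_width: 0.0077
```

Run:
```python
from h import *
o=st();plan([.377,.270,.051],np.radians(-9.1),n=1); print(cor(o['tcp_pos'])); snap('wrist','w8')
```

```text
{'clock': 10.25, 'tcp_pos': [0.4167, 0.2648, 0.051], 'orientation': [-2.3891, -2.0389, -0.0018], 'contact_force': [-0.9434, -0.571, -3.0272], 'grip_width': 0.0077, 'joints': [-0.8423, 0.453, 0.1841, 2.1341, -0.1518, 0.5652, -0.7059]}
rows 1 dist mm 40.0 rot [ 0.    -0.001  0.001]
[-1.1, -40.0, -0.0, 0.0, -0.001, 0.001]
[-119.7  -54.6]
```

View pics/w8.png

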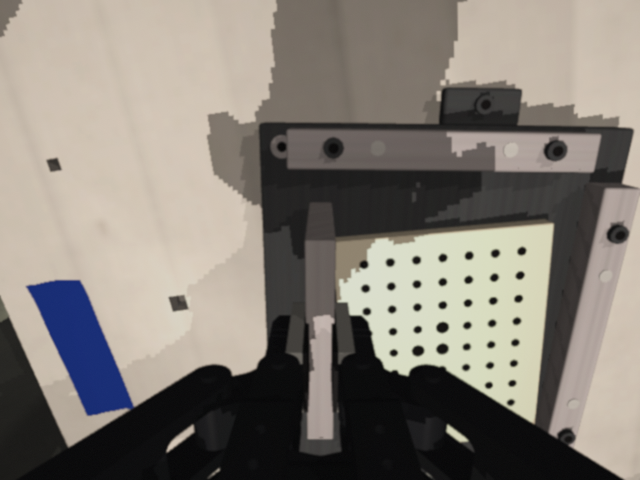

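play_rows(increments=[[0,2,0,0,0,0,255],[0,2,0,0,0,0,255],[0,1.5,0,0,0,0,255],[0,1.5,0,0,0,0,255],[0,1,0,0,0,0,255]])

```text
clock: 10.8
tcp_pos: [0.4257, 0.2632, 0.051]
orientation: [-2.39, -2.039, -0.002]
contact_force: [-0.9, -0.1, -2.9]
grip_width: 0.0076
```

Run:
```python
from h import *
o=st();plan([.377,.270,.051],np.radians(-9.1),n=1); print(cor(o['tcp_pos'])); snap('wrist','w9')
```

```text
{'clock': 10.8, 'tcp_pos': [0.4257, 0.2632, 0.051], 'orientation': [-2.3897, -2.0385, -0.0023], 'contact_force': [-0.8607, -0.1265, -2.862], 'grip_width': 0.0076, 'joints': [-0.8281, 0.4611, 0.1845, 2.1188, -0.1524, 0.5723, -0.6925]}
rows 1 dist mm 49.2 rot [ 0.001 -0.001  0.001]
[-1.0, -49.2, -0.1, 0.001, -0.001, 0.001]
[-110.5  -54.6]
```

View pics/w9.png

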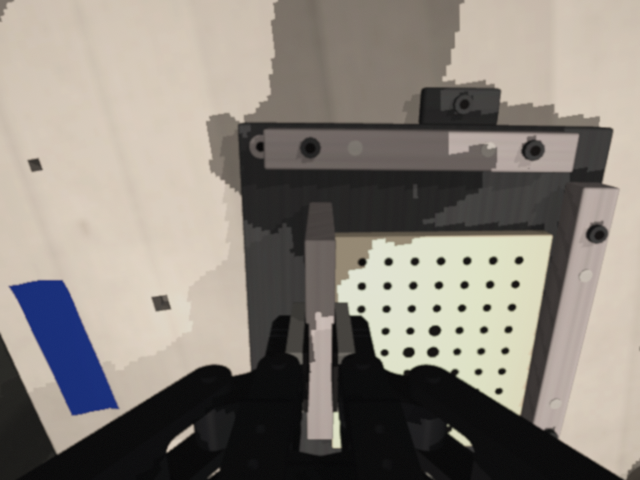

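play_rows(increments=[[0,1,0,0,0,0,255],[0,1,0,0,0,0,255],[0,0.7,0,0,0,0,255],[0,0.5,0,0,0,0,255]])

```text
clock: 11.25
tcp_pos: [0.4288, 0.2626, 0.0509]
orientation: [-2.39, -2.038, -0.001]
contact_force: [-1.3, 0.9, -3.3]
grip_width: 0.0076
```

Run:
```python
from h import *
o=st(); print(cor(o['tcp_pos'])); f=snap('wrist','w10'); c=f['color']; cv2.imwrite('pics/z10.png',cv2.resize(c[110:450,300:640],None,fx=1.7,fy=1.7,interpolation=cv2.INTER_CUBIC))
```

```text
{'clock': 11.25, 'tcp_pos': [0.4288, 0.2626, 0.0509], 'orientation': [-2.3898, -2.038, -0.001], 'contact_force': [-1.2965, 0.9132, -3.2682], 'grip_width': 0.0076, 'joints': [-0.8228, 0.4642, 0.1845, 2.1132, -0.153, 0.5758, -0.6874]}
[-107.4  -54.8]
```

View pics/z10.png

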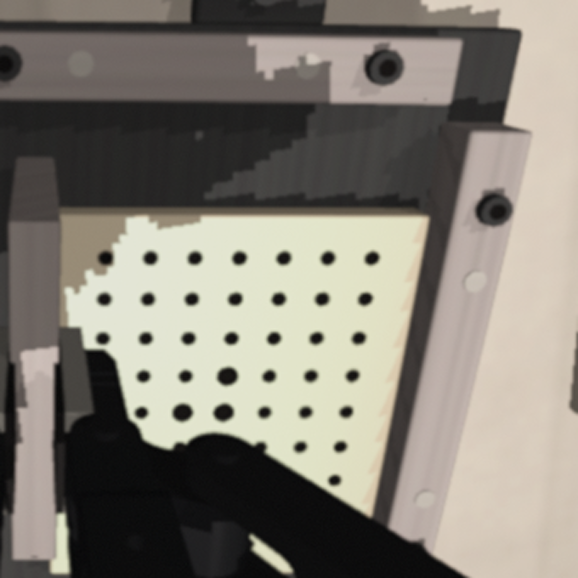

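play_rows(increments=[[0,0.7,0,0,0,0,255],[0,0.6,0,0,0,0,255],[0,0.5,0,0,0,0,255]])

```text
clock: 11.6
tcp_pos: [0.4305, 0.2622, 0.0509]
orientation: [-2.39, -2.038, -0.0]
contact_force: [-1.3, 0.9, -3.1]
grip_width: 0.0078
```

Run:
```python
from h import *
o=st(); print(cor(o['tcp_pos']))
```

```text
{'clock': 11.6, 'tcp_pos': [0.4305, 0.2622, 0.0509], 'orientation': [-2.3896, -2.038, -0.0005], 'contact_force': [-1.2976, 0.8983, -3.1432], 'grip_width': 0.0078, 'joints': [-0.8198, 0.4659, 0.1844, 2.11, -0.1532, 0.5776, -0.6846]}
[-105.7  -54.9]
```

play_rows(increments=[[0,0.5,0,0,0,0,255],[0,0.5,0,0,0,0,255]])

```text
clock: 11.8
tcp_pos: [0.4308, 0.2622, 0.0507]
orientation: [-2.389, -2.038, 0.001]
contact_force: [-3.0, 1.3, -2.1]
grip_width: 0.0077
```

play_rows(increments=[[0,0.5,0,0,0,0,255],[0,0.5,0,0,0,0,255]])

```text
clock: 12.0
tcp_pos: [0.431, 0.2622, 0.0506]
orientation: [-2.388, -2.037, 0.003]
contact_force: [-3.8, 0.9, -1.5]
grip_width: 0.0077
```

Run:
```python
from h import *
o=st(); print(cor(o['tcp_pos'])); f=snap('wrist','w11'); c=f['color']; cv2.imwrite('pics/z11.png',cv2.resize(c[110:450,300:640],None,fx=1.7,fy=1.7,interpolation=cv2.INTER_CUBIC))
```

```text
{'clock': 12.0, 'tcp_pos': [0.431, 0.2622, 0.0506], 'orientation': [-2.388, -2.0375, 0.003], 'contact_force': [-3.7951, 0.9019, -1.4944], 'grip_width': 0.0077, 'joints': [-0.8169, 0.4679, 0.1831, 2.1071, -0.1546, 0.5809, -0.6815]}
[-105.1  -54.8]
```

View pics/z11.png

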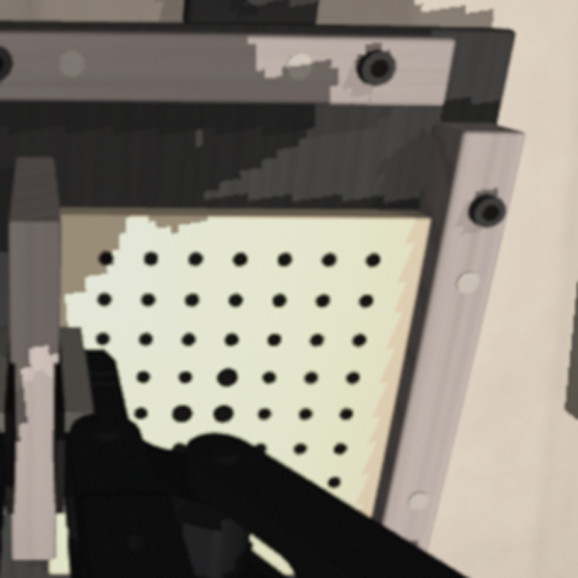

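play_rows(increments=[[0,-5,0,0,0,0,255],[0,-8,0,0,0,0,255],[0,-5,-10,0,0,0,255],[0,0,-30,0,0,0,255],[0,0,-20,0,0,0,255]])

```text
clock: 12.55
tcp_pos: [0.4117, 0.2634, 0.1112]
orientation: [2.39, 2.039, -0.007]
contact_force: [0.2, -0.6, -2.1]
grip_width: 0.0079
```

Run:
```python
from h import *
f=load('w11')
u=lambda L:[(300+x/1.7-.2,110+y/1.7-.2) for x,y in L]
p=onplane(f,u([(80,215),(250,215),(425,216)]),.02);print(cor(p))
p=onplane(f,u([(330,103),(450,104),(462,150),(400,450)]),.026);print('rail',cor(p))
o=st();print(cor(o['tcp_pos']))
e=np.array([-60,-160])/1000@CM.T+CORN
plan([*e,.125],np.radians(80.9),vmax=40)
```

```text
[[-92.6 -30. ]
 [-47.9 -29.8]
 [ -1.3 -30. ]]
rail [[-33.1   0.5]
 [ -3.7   0.4]
 [  1.5 -10.9]
 [  0.9 -98.7]]
{'clock': 12.55, 'tcp_pos': [0.4117, 0.2634, 0.1112], 'orientation': [2.39, 2.0387, -0.0074], 'contact_force': [0.1648, -0.6098, -2.1013], 'grip_width': 0.0079, 'joints': [-0.8796, 0.3426, 0.2189, 2.1098, -0.1123, 0.7046, -0.7454]}
[-124.4  -56.7]
rows 13 dist mm 122.5 rot [-5.00e-03  1.00e-03 -1.57e+00]
[-8.0, 4.9, -1.0, -0.0, 0.0, -0.121]
[-8.5, 4.0, -1.0, -0.0, 0.0, -0.121]
[-8.9, 2.9, -1.0, -0.0, 0.0, -0.121]
[-9.2, 1.8, -1.0, -0.0, 0.0, -0.121]
[-9.3, 0.7, -1.0, -0.0, 0.0, -0.121]
[-9.4, -0.4, -1.0, -0.0, 0.0, -0.121]
[-9.2, -1.6, -1.0, -0.0, 0.0, -0.121]
[-9.0, -2.7, -1.0, -0.0, 0.0, -0.121]
[-8.6, -3.7, -1.0, -0.0, 0.0, -0.121]
[-8.1, -4.7, -1.0, -0.0, 0.0, -0.121]
[-7.4, -5.7, -1.0, -0.0, 0.0, -0.121]
[-6.7, -6.5, -1.1, -0.0, 0.0, -0.121]
[-5.9, -7.3, -1.1, -0.0, 0.0, -0.121]
```

play_rows(increments=[[-9,5,-1,0,0,-0.125,255],[-9,4,-1,0,0,-0.125,255],[-10,3,-1,0,0,-0.125,255],[-10,2,-1,0,0,-0.125,255],[-10,1,-1,0,0,-0.125,255]])

```text
clock: 13.05
tcp_pos: [0.433, 0.2185, 0.1239]
orientation: [1.609, 2.693, 0.01]
contact_force: [-1.2, 0.5, -4.3]
grip_width: 0.0074
```

play_rows(increments=[[-10,-1,-1,0,0,-0.125,255],[-10,-2,-1,0,0,-0.125,255],[-10,-3,-1,0,0,-0.125,255],[-9,-4,-1,0,0,-0.125,255],[-9,-5,-1,0,0,-0.125,255]])

```text
clock: 13.55
tcp_pos: [0.4557, 0.1703, 0.1332]
orientation: [0.66, 3.059, 0.009]
contact_force: [1.2, -0.6, -2.7]
grip_width: 0.0077
```

Run:
```python
from h import *
o=st();print(cor(o['tcp_pos']))
e=np.array([-57,-170])/1000@CM.T+CORN
plan([*e,.11],np.radians(80.9),vmax=40)
```

```text
{'clock': 13.55, 'tcp_pos': [0.4557, 0.1703, 0.1332], 'orientation': [0.6599, 3.0592, 0.0092], 'contact_force': [1.2223, -0.6491, -2.7076], 'grip_width': 0.0077, 'joints': [-0.47, 0.2925, -0.0213, 2.0983, 0.0139, 0.7379, 0.6453]}
[ -66.2 -141.7]
rows 3 dist mm 37.8 rot [ 0.007  0.011 -0.266]
[-5.4, -8.4, 7.7, 0.002, 0.004, -0.089]
[-4.6, -8.8, 7.7, 0.002, 0.004, -0.089]
[-3.9, -9.1, 7.7, 0.002, 0.004, -0.089]
```

play_rows(increments=[[-5,-8,7,0.002,0.004,-0.09,255],[-5,-9,7,0.002,0.004,-0.09,255],[-4,-9,7,0.002,0.003,-0.08,255],[0,0,0,0,0,0,255]])

```text
clock: 13.95
tcp_pos: [0.4621, 0.1381, 0.1152]
orientation: [0.242, 3.126, 0.001]
contact_force: [-0.6, 0.2, -2.8]
grip_width: 0.0078
```

Run:
```python
from h import *
o=st();print(cor(o['tcp_pos']))
e=np.array([-57,-170])/1000@CM.T+CORN
plan([*e,.08],np.radians(80.9),n=3)
```

```text
{'clock': 13.95, 'tcp_pos': [0.4621, 0.1381, 0.1152], 'orientation': [0.2417, 3.1256, 0.0007], 'contact_force': [-0.5789, 0.2085, -2.7875], 'grip_width': 0.0078, 'joints': [-0.3672, 0.3197, -0.0643, 2.1136, 0.0356, 0.7032, 0.9612]}
[ -54.8 -172.5]
rows 3 dist mm 35.3 rot [0.001 0.007 0.004]
[0.8, 0.8, 11.7, 0.0, 0.002, 0.001]
[0.8, 0.8, 11.7, 0.0, 0.002, 0.001]
[0.7, 0.8, 11.7, 0.0, 0.002, 0.001]
```

play_rows(increments=[[1,0,14,0,0.003,0.002,255],[1,0,14,0,0.003,0.002,255],[1,0,12,0,0,0,255],[0,0,10,0,0,0,255],[0,0,0,0,0,0,255]])

```text
clock: 14.45
tcp_pos: [0.4594, 0.1415, 0.0637]
orientation: [0.259, 3.126, 0.005]
contact_force: [-1.2, 0.2, -2.5]
grip_width: 0.0079
```

Run:
```python
from h import *
o=st();print(cor(o['tcp_pos']))
e=np.array([-57,-170])/1000@CM.T+CORN
plan([*e,.051],np.radians(80.9),n=2)
```

```text
{'clock': 14.45, 'tcp_pos': [0.4594, 0.1415, 0.0637], 'orientation': [0.2593, 3.1265, 0.0045], 'contact_force': [-1.1978, 0.1661, -2.5172], 'grip_width': 0.0079, 'joints': [-0.3779, 0.4071, -0.0605, 2.1473, 0.0429, 0.583, 0.9361]}
[ -58.1 -169.5]
rows 2 dist mm 12.8 rot [ 0.003  0.004 -0.007]
[-0.5, -0.2, 6.4, 0.002, 0.002, -0.003]
[-0.5, -0.2, 6.4, 0.002, 0.002, -0.003]
```

play_rows(increments=[[-1,0,6,0.002,0.003,-0.004,255],[0,0,6,0.001,0.001,-0.003,255],[0,0,0,0,0,0,255]])

```text
clock: 14.75
tcp_pos: [0.4609, 0.1423, 0.0512]
orientation: [0.248, 3.131, 0.001]
contact_force: [0.1, -0.3, -2.6]
grip_width: 0.0078
```

Run:
```python
from h import *
o=st();print(cor(o['tcp_pos']))
e=np.array([-57,-125])/1000@CM.T+CORN
plan([*e,.051],np.radians(80.9),vmax=2.5,n=20); snap('wrist','w12')
```

```text
{'clock': 14.75, 'tcp_pos': [0.4609, 0.1423, 0.0512], 'orientation': [0.2479, 3.1309, 0.0009], 'contact_force': [0.1294, -0.2648, -2.5792], 'grip_width': 0.0078, 'joints': [-0.3786, 0.4339, -0.0606, 2.146, 0.0477, 0.5618, 0.9388]}
[ -56.6 -168.5]
rows 20 dist mm 43.5 rot [0.001 0.001 0.001]
[0.0, 2.2, 0.0, 0.0, 0.0, 0.0]
[0.0, 2.2, 0.0, 0.0, 0.0, 0.0]
[0.0, 2.2, 0.0, 0.0, 0.0, 0.0]
[0.0, 2.2, 0.0, 0.0, 0.0, 0.0]
[0.0, 2.2, 0.0, 0.0, 0.0, 0.0]
[0.0, 2.2, 0.0, 0.0, 0.0, 0.0]
[0.0, 2.2, 0.0, 0.0, 0.0, 0.0]
[0.0, 2.2, 0.0, 0.0, 0.0, 0.0]
[0.0, 2.2, 0.0, 0.0, 0.0, 0.0]
[0.0, 2.2, 0.0, 0.0, 0.0, 0.0]
[0.0, 2.2, 0.0, 0.0, 0.0, 0.0]
[0.0, 2.2, 0.0, 0.0, 0.0, 0.0]
[0.0, 2.2, 0.0, 0.0, 0.0, 0.0]
[0.0, 2.2, 0.0, 0.0, 0.0, 0.0]
[0.0, 2.2, 0.0, 0.0, 0.0, 0.0]
[0.0, 2.2, 0.0, 0.0, 0.0, 0.0]
[0.0, 2.2, 0.0, 0.0, 0.0, 0.0]
[0.0, 2.2, 0.0, 0.0, 0.0, 0.0]
[0.0, 2.2, 0.0, 0.0, 0.0, 0.0]
[0.0, 2.2, 0.0, 0.0, 0.0, 0.0]
```

View pics/w12.png

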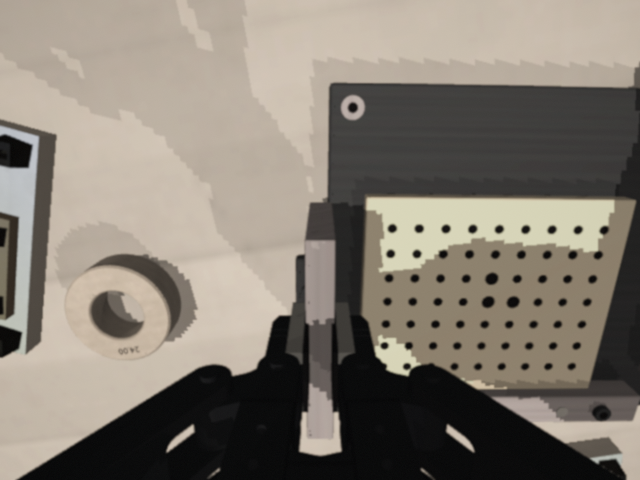

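play_rows(increments=[[0,3,0,0,0,0,255],[0,2.5,0,0,0,0,255],[0,2,0,0,0,0,255],[0,2,0,0,0,0,255],[0,2,0,0,0,0,255]])

```text
clock: 15.3
tcp_pos: [0.464, 0.1548, 0.0526]
orientation: [0.249, 3.128, 0.003]
contact_force: [-1.1, -0.5, -2.4]
grip_width: 0.0074
```

play_rows(increments=[[0,2.5,0,0,0,0,255],[0,2.5,0,0,0,0,255],[0,2.5,0,0,0,0,255],[0,2.5,0,0,0,0,255],[0,2.5,0,0,0,0,255]])

```text
clock: 15.8
tcp_pos: [0.4658, 0.167, 0.0526]
orientation: [0.251, 3.129, 0.0]
contact_force: [-0.1, -1.2, -2.2]
grip_width: 0.0079
```

Run:
```python
from h import *
o=st();print(cor(o['tcp_pos']))
e=np.array([-57,-125])/1000@CM.T+CORN
plan([*e,.051],np.radians(80.9),n=1); snap('wrist','w13')
```

```text
{'clock': 15.8, 'tcp_pos': [0.4658, 0.167, 0.0526], 'orientation': [0.2506, 3.1292, 0.0004], 'contact_force': [-0.106, -1.216, -2.2409], 'grip_width': 0.0079, 'joints': [-0.4222, 0.4456, -0.0595, 2.1184, 0.049, 0.5766, 0.894]}
[ -55.8 -143.3]
rows 1 dist mm 18.4 rot [ 0.     0.002 -0.001]
[1.3, 18.3, 1.6, 0.0, 0.002, -0.001]
```

View pics/w13.png

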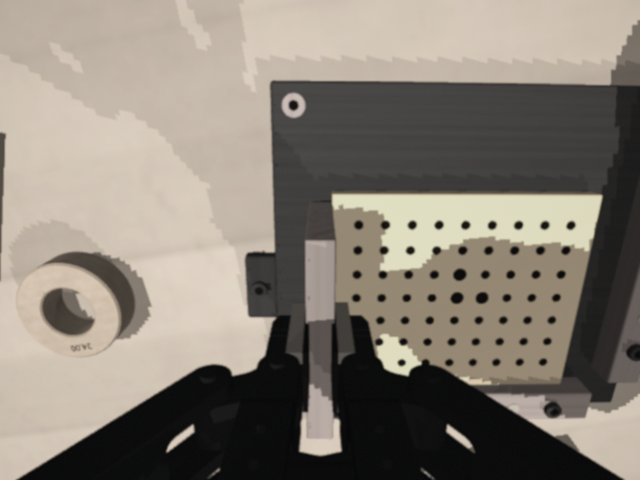

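play_rows(increments=[[0,2.5,1,0,0,0,255],[0,2.5,0.5,0,0,0,255],[0,2,0,0,0,0,255],[0,2,0,0,0,0,255],[0,2,0,0,0,0,255]])

```text
clock: 16.35
tcp_pos: [0.4676, 0.1791, 0.0508]
orientation: [0.25, 3.13, 0.0]
contact_force: [0.3, -1.2, -2.4]
grip_width: 0.0077
```

Run:
```python
from h import *
o=st();print(cor(o['tcp_pos'])); snap('wrist','w14')
```

```text
{'clock': 16.35, 'tcp_pos': [0.4676, 0.1791, 0.0508], 'orientation': [0.2502, 3.1295, 0.0003], 'contact_force': [0.2628, -1.1621, -2.4139], 'grip_width': 0.0077, 'joints': [-0.4423, 0.4559, -0.0595, 2.1056, 0.0496, 0.5794, 0.874]}
[ -55.9 -131.1]
```

View pics/w14.png

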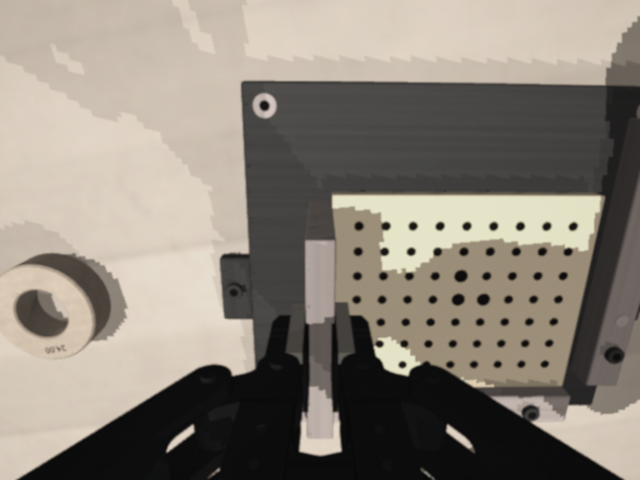

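play_rows(increments=[[0,1.5,0,0,0,0,255],[0,1,0,0,0,0,255],[0,0.8,0,0,0,0,255],[0,0.6,0,0,0,0,255],[0,0.5,0,0,0,0,255]])

```text
clock: 16.9
tcp_pos: [0.4683, 0.1842, 0.0508]
orientation: [0.25, 3.129, 0.001]
contact_force: [0.1, -1.9, -3.1]
grip_width: 0.0075
```

play_rows(increments=[[0,0.5,0,0,0,0,255],[0,0.5,0,0,0,0,255],[0,0.5,0,0,0,0,255]])

```text
clock: 17.2
tcp_pos: [0.4685, 0.1856, 0.0508]
orientation: [0.25, 3.13, 0.001]
contact_force: [-0.1, -1.5, -2.6]
grip_width: 0.0077
```

Run:
```python
from h import *
o=st();print(cor(o['tcp_pos'])); f=snap('wrist','w15')
```

```text
{'clock': 17.2, 'tcp_pos': [0.4685, 0.1856, 0.0508], 'orientation': [0.2499, 3.1295, 0.0005], 'contact_force': [-0.0556, -1.5213, -2.634], 'grip_width': 0.0077, 'joints': [-0.4529, 0.4598, -0.0596, 2.0981, 0.0497, 0.583, 0.8637]}
[ -56.  -124.5]
```

View pics/w15.png

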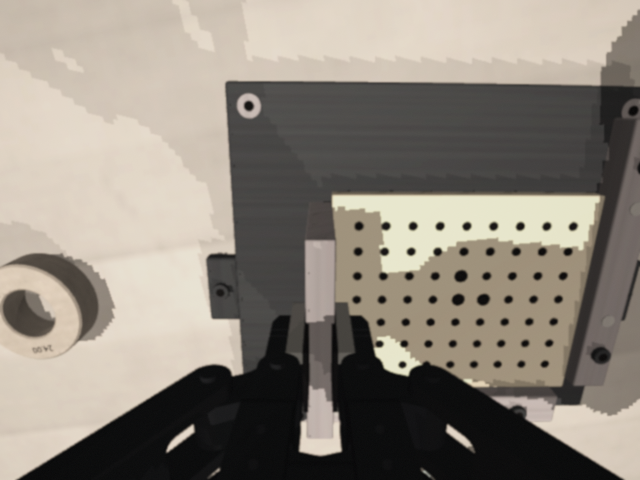

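Nearly at the left rail (gap small at px (590,290)); continuing in fine steps.

play_rows(increments=[[0,0.5,0,0,0,0,255],[0,0.5,0,0,0,0,255]])

```text
clock: 17.45
tcp_pos: [0.4687, 0.1865, 0.0508]
orientation: [0.25, 3.13, 0.0]
contact_force: [-0.1, -1.8, -1.6]
grip_width: 0.0076
```

play_rows(increments=[[0,0.5,0,0,0,0,255],[0,0.5,0,0,0,0,255]])

```text
clock: 17.65
tcp_pos: [0.4687, 0.1866, 0.0507]
orientation: [0.251, 3.13, -0.002]
contact_force: [-0.1, -3.0, -1.3]
grip_width: 0.008
```

play_rows(increments=[[0,0.5,0,0,0,0,255],[0,0.5,0,0,0,0,255]])

```text
clock: 17.85
tcp_pos: [0.4686, 0.1868, 0.0506]
orientation: [0.252, 3.131, -0.004]
contact_force: [-0.7, -3.2, -1.0]
grip_width: 0.0076
```

play_rows(increments=[[0,1,0,0,0,0,255],[0,-4,0,0,0,0,255],[0,-8,0,0,0,0,255],[0,-8,-10,0,0,0,255],[0,0,-25,0,0,0,255]])

```text
clock: 18.35
tcp_pos: [0.4635, 0.1674, 0.0846]
orientation: [-0.249, -3.129, 0.004]
contact_force: [1.4, 0.2, -3.1]
grip_width: 0.0075
```

Run:
```python
from h import *
o=st();print(cor(o['tcp_pos']))
e=np.array([-115,-135])/1000@CM.T+CORN
plan([*e,.1],np.radians(35.9),n=8)
```

```text
{'clock': 18.35, 'tcp_pos': [0.4635, 0.1674, 0.0846], 'orientation': [-0.2491, -3.1286, 0.0042], 'contact_force': [1.4355, 0.2285, -3.1339], 'grip_width': 0.0075, 'joints': [-0.421, 0.3897, -0.0635, 2.1022, 0.0405, 0.6549, 0.8999]}
[ -58.  -143.3]
rows 8 dist mm 59.6 rot [-0.004 -0.002  0.785]
[7.1, 1.0, -1.9, -0.0, -0.0, 0.098]
[7.2, 0.3, -1.9, -0.0, -0.0, 0.098]
[7.2, -0.4, -1.9, -0.0, -0.0, 0.098]
[7.1, -1.1, -1.9, -0.0, -0.0, 0.098]
[7.0, -1.8, -1.9, -0.0, -0.0, 0.098]
[6.8, -2.4, -1.9, -0.0, -0.0, 0.098]
[6.5, -3.1, -1.9, -0.0, -0.0, 0.098]
[6.2, -3.7, -1.9, -0.0, -0.0, 0.098]
```

play_rows(increments=[[7,1,-2,0,0,0.098,255],[7,0,-2,0,0,0.098,255],[7,0,-2,0,0,0.098,255],[7,-1,-2,0,0,0.098,255],[7,-2,-2,0,0,0.098,255]])

```text
clock: 18.85
tcp_pos: [0.433, 0.1778, 0.102]
orientation: [1.032, 2.962, 0.012]
contact_force: [-0.7, -0.2, -2.4]
grip_width: 0.0081
```

play_rows(increments=[[7,-2,-2,0,0,0.098,255],[6.5,-3,-2,0,0,0.098,255],[6,-4,-2,0,0,0.098,255],[0,0,0,0,0,0,255]])

```text
clock: 19.25
tcp_pos: [0.4116, 0.1853, 0.1114]
orientation: [1.473, 2.769, 0.022]
contact_force: [-0.4, 0.6, -2.6]
grip_width: 0.0076
```

Run:
```python
from h import *
o=st();print(cor(o['tcp_pos']))
e=np.array([-113,-133])/1000@CM.T+CORN
plan([*e,.052],np.radians(35.9),n=4); snap('wrist','w16')
```

```text
{'clock': 19.25, 'tcp_pos': [0.4116, 0.1853, 0.1114], 'orientation': [1.4732, 2.7693, 0.0223], 'contact_force': [-0.3635, 0.6199, -2.569], 'grip_width': 0.0076, 'joints': [-0.6562, 0.2766, 0.112, 2.1987, -0.0554, 0.654, 0.0881]}
[-112.2 -133.8]
rows 4 dist mm 59.4 rot [ 0.015 -0.002 -0.034]
[0.3, -0.2, 14.9, 0.004, -0.001, -0.008]
[0.3, -0.2, 14.9, 0.004, -0.001, -0.008]
[0.3, -0.1, 14.9, 0.004, -0.001, -0.008]
[0.3, -0.1, 14.9, 0.004, -0.001, -0.008]
```

View pics/w16.png

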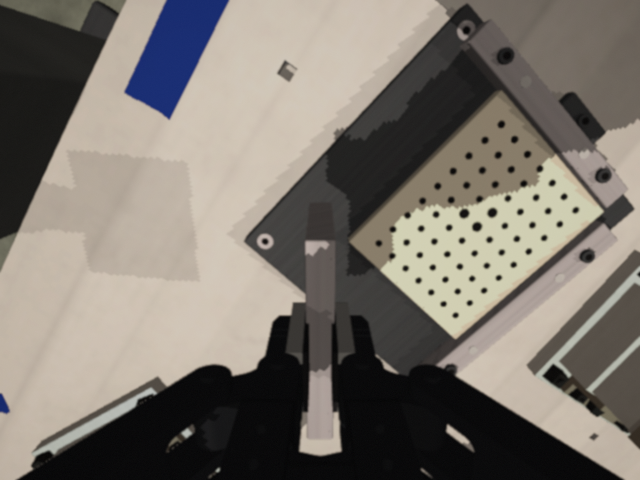

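play_rows(increments=[[0,-2,15,0.004,-0.001,-0.009,255],[0,-1,15,0.004,-0.001,-0.009,255],[0,0,14,0.004,0,-0.008,255],[0,0,10,0.003,0,-0.008,255],[0,0,0,0,0,0,255]])

```text
clock: 19.8
tcp_pos: [0.414, 0.1841, 0.058]
orientation: [1.405, 2.806, 0.01]
contact_force: [0.1, 0.5, -3.2]
grip_width: 0.0077
```

Run:
```python
from h import *
o=st();print(cor(o['tcp_pos']))
e=np.array([-113,-133])/1000@CM.T+CORN
plan([*e,.051],np.radians(35.9),n=2)
f=load('w16'); p=onplane(f,[(350,241),(501,91),(604,212),(458,337)],.02); print(cor(p))
p=onplane(f,[(473,44),(588,150),(607,226),(445,369)],.026); print('rail',cor(p))
```

```text
{'clock': 19.8, 'tcp_pos': [0.414, 0.1841, 0.058], 'orientation': [1.4052, 2.8059, 0.0105], 'contact_force': [0.0828, 0.4846, -3.1831], 'grip_width': 0.0077, 'joints': [-0.6293, 0.3837, 0.0871, 2.2209, -0.0654, 0.5317, 0.1499]}
[-109.6 -134.6]
rows 2 dist mm 8.0 rot [0.008 0.    0.016]
[1.8, -0.6, 3.5, 0.004, 0.0, 0.008]
[1.8, -0.6, 3.5, 0.004, 0.0, 0.008]
[[-100.4 -118.6]
 [-100.    -0.3]
 [  -0.2   -0.4]
 [  -1.  -117.5]]
rail [[-130.2    2.3]
 [ -41.4   12.1]
 [   4.1   -6.1]
 [   6.9 -138.3]]
```

play_rows(increments=[[3,-1,4,0.006,0,0.01,255],[0.5,0,3,0.002,0,0.006,255]])

```text
clock: 20.0
tcp_pos: [0.412, 0.1864, 0.0514]
orientation: [1.43, 2.797, 0.001]
contact_force: [-0.1, 0.1, -3.1]
grip_width: 0.0074
```

Run:
```python
from h import *
o=st();print(cor(o['tcp_pos']))
e=np.array([-103.5,-123.5])/1000@CM.T+CORN
plan([*e,.051],np.radians(35.9),n=1); snap('wrist','w17')
```

```text
{'clock': 20.0, 'tcp_pos': [0.412, 0.1864, 0.0514], 'orientation': [1.4305, 2.7967, 0.0007], 'contact_force': [-0.1368, 0.0902, -3.0503], 'grip_width': 0.0074, 'joints': [-0.6387, 0.3986, 0.0899, 2.2213, -0.0698, 0.5237, 0.1299]}
[-112.  -132.6]
rows 1 dist mm 12.5 rot [ 0.001  0.    -0.001]
[0.5, 12.4, 0.4, 0.001, 0.0, -0.001]
```

View pics/w17.png

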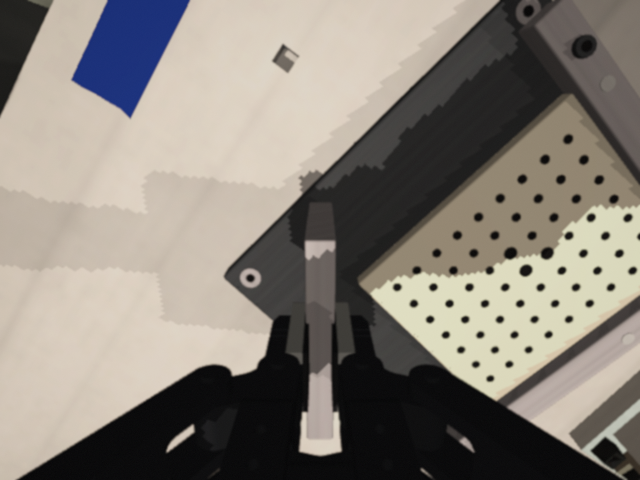

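play_rows(increments=[[0.3,2.5,0,0,0,0,255],[0,2.5,0,0,0,0,255],[0,2,0,0,0,0,255],[0,1.5,0,0,0,0,255],[0,0.5,0,0,0,0,255]])

```text
clock: 20.55
tcp_pos: [0.4207, 0.1932, 0.0522]
orientation: [1.429, 2.796, 0.004]
contact_force: [0.3, 0.8, -2.6]
grip_width: 0.0073
```

Run:
```python
from h import *
o=st();print(cor(o['tcp_pos']))
e=np.array([-103.5,-123.5])/1000@CM.T+CORN
plan([*e,.051],np.radians(35.9),n=1)
```

```text
{'clock': 20.55, 'tcp_pos': [0.4207, 0.1932, 0.0522], 'orientation': [1.4288, 2.796, 0.0039], 'contact_force': [0.3113, 0.7787, -2.5875], 'grip_width': 0.0073, 'joints': [-0.6411, 0.4087, 0.0904, 2.199, -0.0703, 0.5335, 0.1283]}
[-104.5 -124.6]
rows 1 dist mm 1.9 rot [ 0.003  0.    -0.001]
[0.1, 1.4, 1.2, 0.003, 0.0, -0.001]
```

play_rows(increments=[[0,0.6,0.7,0.002,0,0,255],[0,0.6,0.3,0,0,0,255],[0,0.6,0,0,0,0,255]])

```text
clock: 20.85
tcp_pos: [0.4222, 0.1943, 0.0512]
orientation: [1.429, 2.797, 0.001]
contact_force: [-0.9, 0.1, -3.0]
grip_width: 0.0078
```

play_rows(increments=[[0,0.6,0,0,0,0,255],[0,0.6,0,0,0,0,255]])

```text
clock: 21.05
tcp_pos: [0.4223, 0.1943, 0.0509]
orientation: [-1.43, -2.797, 0.002]
contact_force: [-1.0, 0.0, -2.8]
grip_width: 0.0073
```

play_rows(increments=[[0,0.8,0,0,0,0,255],[0,0.8,0,0,0,0,255]])

```text
clock: 21.25
tcp_pos: [0.4225, 0.1945, 0.0505]
orientation: [-1.429, -2.796, 0.006]
contact_force: [-2.6, -1.7, -1.3]
grip_width: 0.0077
```

play_rows(increments=[[0,1.3,-0.5,-0.002,0,0,255],[0,1.3,-0.5,-0.002,0,0,255]])

```text
clock: 21.45
tcp_pos: [0.4233, 0.1948, 0.0509]
orientation: [-1.43, -2.796, 0.005]
contact_force: [-2.4, -2.7, -3.8]
grip_width: 0.0074
```

play_rows(increments=[[0,1.8,-0.5,-0.002,0,0,255],[0,1.8,-0.5,-0.002,0,0,255]])

```text
clock: 21.65
tcp_pos: [0.4239, 0.1949, 0.051]
orientation: [-1.43, -2.794, 0.008]
contact_force: [-4.1, -2.9, -4.0]
grip_width: 0.0076
```

play_rows(increments=[[0,2.5,-0.5,-0.006,0,0,255],[0,2.5,-0.5,-0.004,0,0,255]])

```text
clock: 21.85
tcp_pos: [0.4241, 0.195, 0.0506]
orientation: [-1.43, -2.794, 0.007]
contact_force: [-5.9, -4.7, -1.1]
grip_width: 0.0074
```

play_rows(increments=[[0,3,-0.5,-0.006,0,0,255],[0,3,-0.5,-0.004,0,0,255]])

```text
clock: 22.05
tcp_pos: [0.4242, 0.1951, 0.0503]
orientation: [-1.431, -2.792, 0.009]
contact_force: [-6.7, -5.5, 0.3]
grip_width: 0.0076
```

play_rows(increments=[[0,3.5,-1,-0.006,0,0,255],[0,3.5,-1,-0.005,0,0,255],[0,3.5,-1,-0.005,0,0,255]])

```text
clock: 22.35
tcp_pos: [0.4244, 0.1952, 0.0506]
orientation: [-1.431, -2.789, 0.014]
contact_force: [-6.4, -5.0, -3.7]
grip_width: 0.0079
```

Run:
```python
from h import *
o=st();print(cor(o['tcp_pos']))
f=snap('wrist','w18'); snap('wrist','w19'); snap('wrist','w20'); st()
```

```text
{'clock': 22.35, 'tcp_pos': [0.4244, 0.1952, 0.0506], 'orientation': [-1.4307, -2.7887, 0.0136], 'contact_force': [-6.3667, -5.0137, -3.7172], 'grip_width': 0.0079, 'joints': [-0.6383, 0.4225, 0.0901, 2.1799, -0.0736, 0.5531, 0.1297]}
[-101.1 -122.1]
{'clock': 22.5, 'tcp_pos': [0.4243, 0.1952, 0.0506], 'orientation': [-1.4308, -2.7886, 0.0136], 'contact_force': [-6.5791, -4.4781, -2.4547], 'grip_width': 0.0073, 'joints': [-0.6383, 0.4225, 0.0901, 2.1799, -0.0736, 0.5531, 0.1297]}
```

View pics/w18.png

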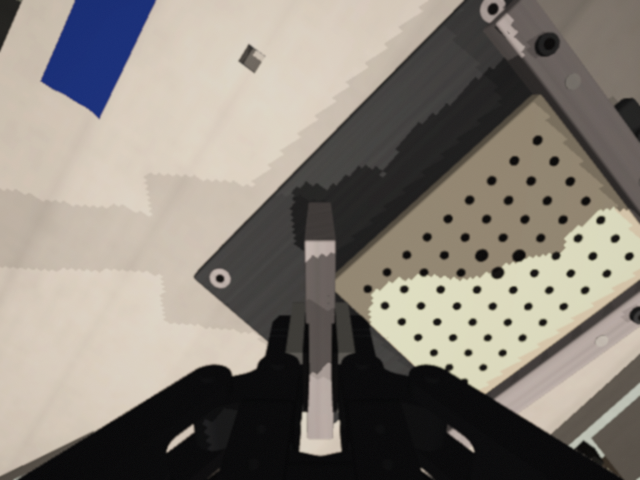

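play_rows(increments=[[0,4,-0.5,0,0,0,255],[0,4,-0.5,0,0,0,255],[0,4,-0.5,0,0,0,255]])

```text
clock: 22.8
tcp_pos: [0.425, 0.1956, 0.0496]
orientation: [-1.427, -2.777, 0.044]
contact_force: [-8.2, -6.7, 2.0]
grip_width: 0.0076
```

Run:
```python
from h import *
o=st();print(cor(o['tcp_pos'])); f=snap('top','t20'); snap('scene','s20'); st()
```

```text
{'clock': 22.8, 'tcp_pos': [0.425, 0.1956, 0.0496], 'orientation': [-1.4271, -2.7774, 0.0436], 'contact_force': [-8.2295, -6.7066, 1.9558], 'grip_width': 0.0076, 'joints': [-0.6393, 0.4342, 0.0919, 2.1625, -0.0734, 0.5814, 0.1283]}
[-100.5 -121.5]
{'clock': 22.9, 'tcp_pos': [0.425, 0.1956, 0.0495], 'orientation': [-1.4269, -2.7774, 0.0437], 'contact_force': [-7.3533, -6.2934, 0.6514], 'grip_width': 0.0077, 'joints': [-0.6393, 0.4344, 0.0918, 2.1624, -0.0734, 0.5813, 0.1283]}
```

play_rows(increments=[[0,-2,0,-0.02,0,0,255],[0,-4,0,-0.03,0,0,255],[0,-6,0,-0.02,0,0,255],[0,-8,-5,0,0,0,255],[0,-5,-20,0,0,0,255]])

```text
clock: 23.4
tcp_pos: [0.4067, 0.183, 0.0746]
orientation: [1.426, 2.778, 0.069]
contact_force: [1.0, 0.1, -3.1]
grip_width: 0.0075
```

Run:
```python
from h import *
o=st();print(cor(o['tcp_pos'])); plan(o['tcp_pos'],np.radians(35.9)); snap('wrist','w21')
```

```text
{'clock': 23.4, 'tcp_pos': [0.4067, 0.183, 0.0746], 'orientation': [1.426, 2.7777, 0.0688], 'contact_force': [1.042, 0.0912, -3.1206], 'grip_width': 0.0075, 'joints': [-0.6341, 0.3262, 0.0888, 2.2557, -0.0721, 0.5147, 0.1335]}
[-116.6 -136.9]
rows 1 dist mm 0.0 rot [ 0.048 -0.004 -0.004]
[0.0, 0.0, 0.0, 0.048, -0.004, -0.004]
```

View pics/w21.png

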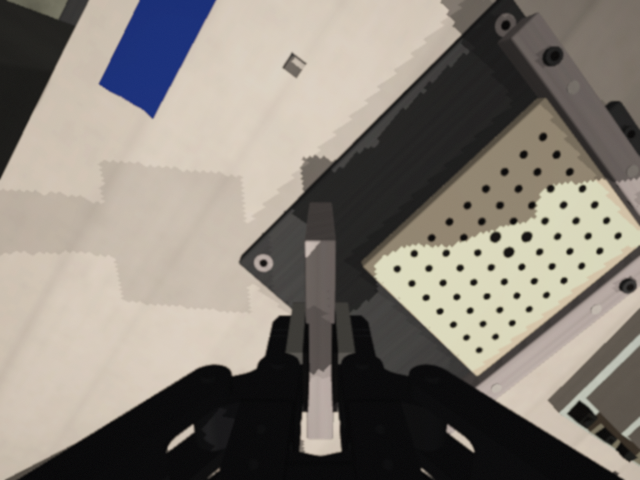

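play_rows(increments=[[0,0,-30,0.025,-0.004,0,255],[0,0,-30,0.025,0,0,255],[0,0,-30,0.005,0,0,255],[0,0,0,0,0,0,255]])

```text
clock: 23.85
tcp_pos: [0.409, 0.1842, 0.1736]
orientation: [1.434, 2.792, 0.006]
contact_force: [0.7, 1.0, -2.8]
grip_width: 0.0073
```

Run:
```python
from h import *
o=st(); plan([.54,.40,.16],np.radians(35.9))
f=load('t20'); P=cloud(f)
m=(abs(P[...,0]-.54)<.08)&(abs(P[...,1]-.40)<.07); q=P[m]; print(m.sum(),'max z',q[:,2].max(), q[q[:,2]>.015][:10].round(3))
g=snap('wrist','w22'); v=f['color'].copy(); rv,_=cv2.Rodrigues(np.eye(3))
d=np.hypot(P[...,0]-.54,P[...,1]-.40); i=np.unravel_index(d.argmin(),d.shape); print(i); cv2.circle(v,(int(i[1]),int(i[0])),4,(0,0,255),1); cv2.imwrite('pics/z20.png',cv2.resize(v[160:340,0:300],None,fx=2.6,fy=2.6))
```

```text
{'clock': 23.85, 'tcp_pos': [0.409, 0.1842, 0.1736], 'orientation': [1.4343, 2.7916, 0.006], 'contact_force': [0.7104, 0.9855, -2.8087], 'grip_width': 0.0073, 'joints': [-0.6714, 0.1732, 0.1209, 2.1452, -0.0276, 0.8198, 0.088]}
rows 6 dist mm 252.9 rot [ 0.005  0.001 -0.005]
[16.5, 38.7, 2.4, 0.001, 0.0, -0.001]
[16.5, 38.7, 2.4, 0.001, 0.0, -0.001]
[16.5, 38.7, 2.4, 0.001, 0.0, -0.001]
[16.4, 38.7, 2.4, 0.001, 0.0, -0.001]
[16.4, 38.7, 2.3, 0.001, 0.0, -0.001]
[16.4, 38.8, 2.3, 0.001, 0.0, -0.001]
2988 max z 0.014553999760156922 []
(np.int64(243), np.int64(161))
```

View pics/z20.png

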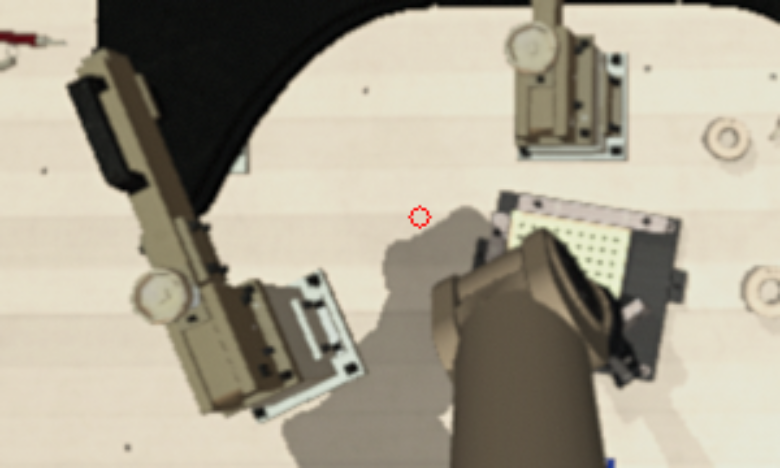

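View pics/w22.png

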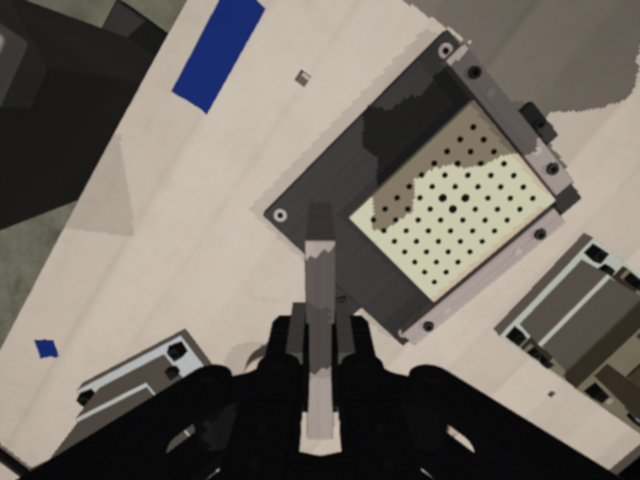

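Plate (px 350–553, 100–300) is home against both rails; the target spot on the left is bare. Carry the parallel there.

play_rows(increments=[[16,38,2,0.001,0,-0.001,255],[16,39,2,0.001,0,-0.001,255],[16,39,2,0.001,0,-0.001,255],[16,39,2,0.001,0,0,255],[16,39,2,0.001,0,0,255]])

```text
clock: 24.4
tcp_pos: [0.5188, 0.3602, 0.154]
orientation: [-1.439, -2.788, 0.016]
contact_force: [1.1, -0.2, -2.5]
grip_width: 0.0077
```

play_rows(increments=[[14,30,2,0.001,0,-0.001,255],[0,0,0,0,0,0,255]])

```text
clock: 24.6
tcp_pos: [0.5357, 0.396, 0.1463]
orientation: [-1.43, -2.79, 0.016]
contact_force: [0.2, 0.4, -3.8]
grip_width: 0.0076
```

Run:
```python
from h import *
o=st(); plan([.54,.40,.08],np.radians(35.9),n=4)
```

```text
{'clock': 24.6, 'tcp_pos': [0.5357, 0.396, 0.1463], 'orientation': [-1.4297, -2.7902, 0.0159], 'contact_force': [0.1629, 0.4088, -3.7545], 'grip_width': 0.0076, 'joints': [-0.7916, 0.5511, 0.0887, 1.6481, -0.0594, 0.9567, -0.0574]}
rows 4 dist mm 66.6 rot [-0.012 -0.001 -0.003]
[0.2, 1.7, 16.6, -0.003, -0.0, -0.001]
[0.2, 1.6, 16.6, -0.003, -0.0, -0.001]
[0.2, 1.6, 16.6, -0.003, -0.0, -0.001]
[0.2, 1.5, 16.6, -0.003, -0.0, -0.001]
```

play_rows(increments=[[0,1,20,-0.004,0,-0.001,255],[0,1,20,-0.003,0,0,255],[0,1,20,-0.003,0,0,255],[0,0,20,-0.003,0,0,255],[0,0,0,0,0,0,255]])

```text
clock: 25.1
tcp_pos: [0.5341, 0.3948, 0.0542]
orientation: [-1.428, -2.794, 0.01]
contact_force: [-0.8, 0.1, -3.6]
grip_width: 0.0076
```

Run:
```python
from h import *
o=st(); p=o['tcp_pos']; plan([p[0],p[1],.039],np.radians(35.9),n=3)
```

```text
{'clock': 25.1, 'tcp_pos': [0.5341, 0.3948, 0.0542], 'orientation': [-1.4277, -2.7942, 0.0105], 'contact_force': [-0.7946, 0.083, -3.5737], 'grip_width': 0.0076, 'joints': [-0.7832, 0.6577, 0.0756, 1.707, -0.0667, 0.7869, -0.0498]}
rows 3 dist mm 15.2 rot [-0.008 -0.    -0.001]
[-0.0, 0.0, 5.1, -0.003, -0.0, -0.0]
[-0.0, 0.0, 5.1, -0.003, -0.0, -0.0]
[-0.0, 0.0, 5.1, -0.003, -0.0, -0.0]
```

play_rows(increments=[[0,0,5,-0.005,0,0,255],[0,0,4,-0.003,0,0,255],[0,0,2,0,0,0,255]])

```text
clock: 25.4
tcp_pos: [0.5341, 0.3939, 0.0425]
orientation: [1.43, 2.797, 0.001]
contact_force: [0.0, -0.2, -2.6]
grip_width: 0.0076
```

Run:
```python
from h import *
o=st(); f=snap('wrist','w23'); P=cloud(f); q=P[325:438,309:331]; print('top z',[(k,q[k,11].round(4).tolist()) for k in (5,40,80,105)], P[255,320],P[215,320])
plan(o['tcp_pos'],np.radians(35.9))
```

```text
{'clock': 25.4, 'tcp_pos': [0.5341, 0.3939, 0.0425], 'orientation': [1.4304, 2.7967, 0.0011], 'contact_force': [0.0245, -0.158, -2.6442], 'grip_width': 0.0076, 'joints': [-0.7819, 0.669, 0.0741, 1.7196, -0.0671, 0.7546, -0.0495]}
top z [(5, [0.5293, 0.3998, 0.0636]), (40, [0.5379, 0.3878, 0.0625]), (80, [0.5478, 0.3741, 0.0629]), (105, [0.5549, 0.3643, 0.0622])] [0.5136905  0.42129925 0.06211055] [0.5105443  0.42561835 0.03092289]
rows 1 dist mm 0.2 rot [ 0.    -0.    -0.001]
[0.0, 0.1, -0.1, 0.0, -0.0, -0.001]
```

View pics/w23.png

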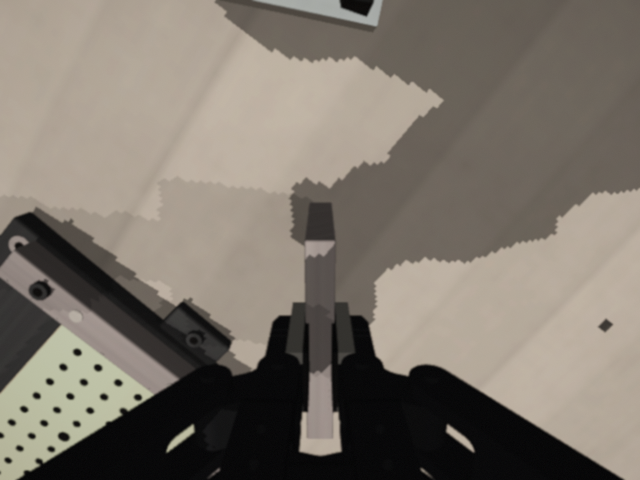

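play_rows(increments=[[0,0,2,0,0,0,255],[0,0,2,0,0,0,255],[0,0,1,0,0,0,255]])

```text
clock: 25.75
tcp_pos: [0.5351, 0.3947, 0.0389]
orientation: [1.43, 2.796, 0.006]
contact_force: [-0.3, -1.0, -3.3]
grip_width: 0.0078
```

play_rows(increments=[[0,0,0.8,0,0,0,255],[0,0,0.8,0,0,0,255]])

```text
clock: 25.95
tcp_pos: [0.5354, 0.395, 0.0376]
orientation: [1.43, 2.796, 0.007]
contact_force: [0.7, 0.8, -3.2]
grip_width: 0.0078
```

play_rows(increments=[[0,0,0.8,0,0,0,255],[0,0,0.8,0,0,0,255]])

```text
clock: 26.15
tcp_pos: [0.5356, 0.3952, 0.0364]
orientation: [1.43, 2.795, 0.008]
contact_force: [-2.5, -0.8, 6.5]
grip_width: 0.0077
```

play_rows(increments=[[0,0,0,0.012,0,0,255],[0,0,0,0.004,0,0,255]])

```text
clock: 26.35
tcp_pos: [0.5356, 0.3952, 0.0365]
orientation: [-1.428, -2.792, 0.016]
contact_force: [-0.0, 0.2, -2.2]
grip_width: 0.0075
```

play_rows(increments=[[0,0,0,0,0,0,200],[0,0,0,0,0,0,160],[0,0,0,0,0,0,140],[0,0,0,0,0,0,140],[0,0,0,0,0,0,140]])

```text
clock: 26.85
tcp_pos: [0.5369, 0.3961, 0.0376]
orientation: [-1.428, -2.793, 0.012]
contact_force: [-0.0, 0.7, 0.7]
grip_width: 0.0385
```

Run:
```python
from h import *
o=st(); f=snap('wrist','w24'); P=cloud(f); q=P[325:438,309:331]; print('top z',[(k,q[k,11].round(4).tolist()) for k in (5,40,80,105)])
```

```text
{'clock': 26.85, 'tcp_pos': [0.5369, 0.3961, 0.0376], 'orientation': [-1.4283, -2.7927, 0.0123], 'contact_force': [-0.0229, 0.7373, 0.7474], 'grip_width': 0.0385, 'joints': [-0.7796, 0.6845, 0.0731, 1.7031, -0.069, 0.7655, -0.0475]}
top z [(5, [0.5332, 0.4008, 0.0559]), (40, [0.5414, 0.3895, 0.0563]), (80, [0.5517, 0.3751, 0.056]), (105, [0.5583, 0.3661, 0.0566])]
```

View pics/w24.png

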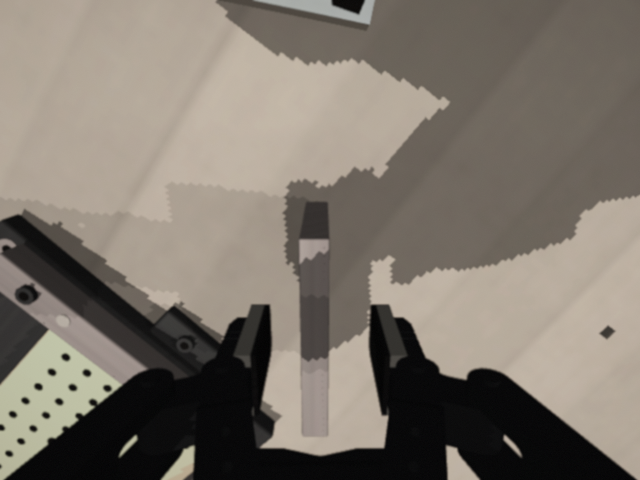

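play_rows(increments=[[0,0,-8,0,0,0,140],[0,0,-12,0,0,0,140],[0,0,-20,0,0,0,140],[0,0,-30,0,0,0,140],[0,0,-40,0,0,0,140]])

```text
clock: 27.4
tcp_pos: [0.5347, 0.3944, 0.1482]
orientation: [-1.426, -2.789, 0.027]
contact_force: [0.8, 0.5, 0.0]
grip_width: 0.0389
```

play_rows(increments=[[0,0,-50,0,0,0,140],[0,0,-50,0,0,0,140],[0,0,-50,0,0,0,140],[20,-40,-30,0,0,0,140],[0,0,0,0,0,0,140]])

```text
clock: 27.9
tcp_pos: [0.4989, 0.3904, 0.3404]
orientation: [-1.431, -2.793, 0.004]
contact_force: [0.0, 0.4, 0.2]
grip_width: 0.0383
```

Run:
```python
from h import *
st(); f=snap('wrist','w25'); snap('scene','s25'); snap('top','t25'); P=cloud(f); m=(P[...,2]>.045)&(P[...,2]<.07)&(abs(P[...,0]-.536)<.06)&(abs(P[...,1]-.395)<.06); print(m.sum(),P[m].mean(0))
```

```text
{'clock': 27.9, 'tcp_pos': [0.4989, 0.3904, 0.3404], 'orientation': [-1.4308, -2.7926, 0.0039], 'contact_force': [0.0072, 0.3663, 0.2004], 'grip_width': 0.0383, 'joints': [-0.8383, 0.3332, 0.1034, 1.524, -0.0379, 1.2899, -0.106]}
730 [0.53267895 0.39572979 0.05567607]
```

View pics/w25.png

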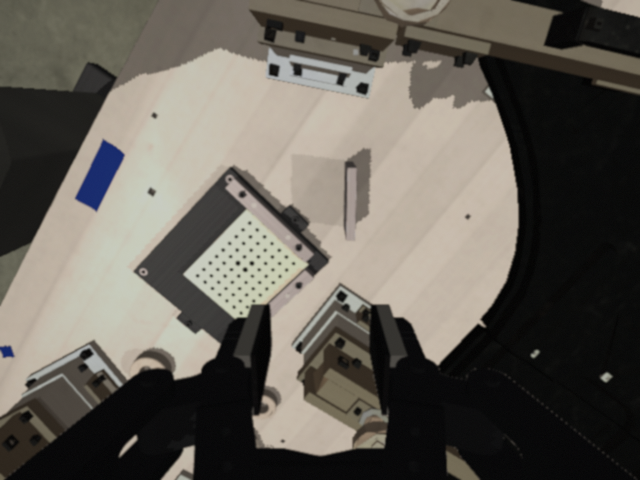

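View pics/s25.png

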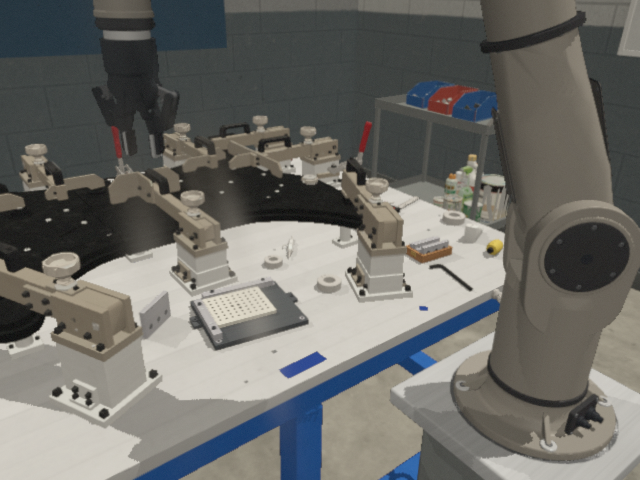

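View pics/t25.png

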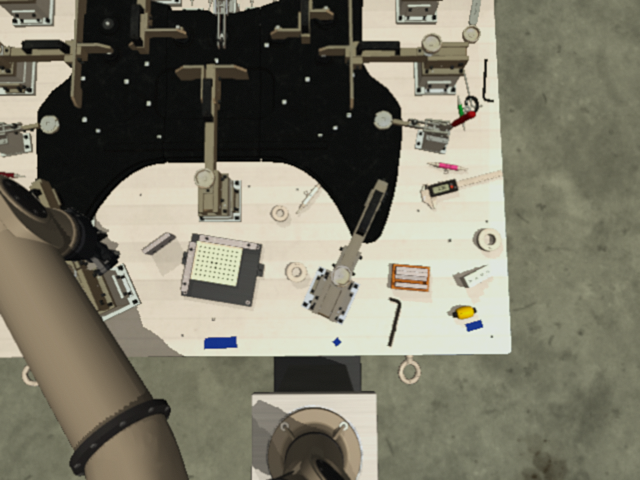

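Run:
```python
from h import *
for t,(x0,y0,x1,y1) in (('t25',(170,225,275,315)),('w22',(330,80,575,320))):
    f=load(t);hsv=cv2.cvtColor(f['color'],cv2.COLOR_BGR2HSV)
    lo=(22,40,90)
    m=cv2.inRange(hsv,lo,(45,255,255));k=np.zeros_like(m);k[y0:y1,x0:x1]=m[y0:y1,x0:x1]
    k=cv2.morphologyEx(k,cv2.MORPH_CLOSE,np.ones((5,5)))
    cs,_=cv2.findContours(k,0,1);c=max(cs,key=cv2.contourArea)
    p=onplane(f,c[:,0].astype(float),.02)[:,:2].astype(np.float32);b=cv2.minAreaRect(p);print(t,b);print(cor(cv2.boxPoints(b)))
f=load('w22'); cv2.imwrite('pics/z22.png',cv2.resize(f['color'][30:330,340:600],None,fx=2.0,fy=2.0,interpolation=cv2.INTER_CUBIC))
f=load('t25'); cv2.imwrite('pics/z25.png',cv2.resize(f['color'][228:312,175:270],None,fx=7,fy=7,interpolation=cv2.INTER_CUBIC))
```

```text
t25 ((0.48378005623817444, 0.24991557002067566), (0.12300477921962738, 0.10235292464494705), 80.27952575683594)
[[-102.9 -119.5]
 [  -0.6 -120.7]
 [   0.7    2.3]
 [-101.6    3.4]]
w22 ((0.4846652150154114, 0.2484261691570282), (0.124134361743927, 0.09692500531673431), 78.38651275634766)
[[-1.011e+02 -1.198e+02]
 [-4.300e+00 -1.241e+02]
 [ 1.200e+00 -1.000e-01]
 [-9.570e+01  4.200e+00]]
```

View pics/z22.png

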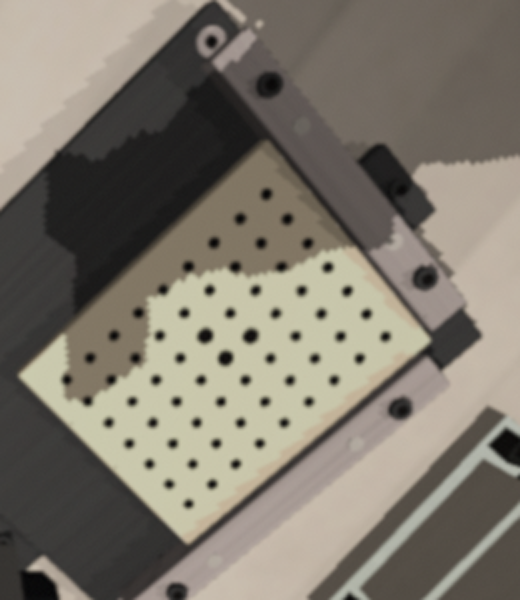

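View pics/z25.png

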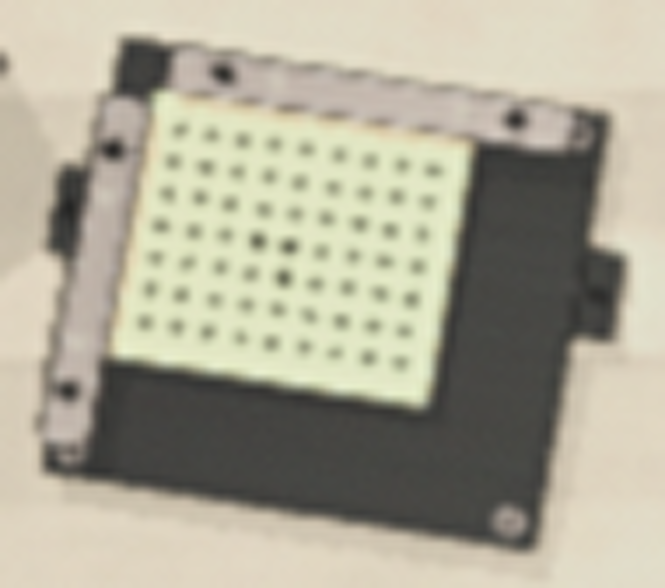

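Run:
```python
from h import *
print(r.hand_in()); st()
```

```text
the job is handed in; nothing more can be done
None
the job is handed in; nothing more can be done
```

The job is handed in at about 28 s of the 72 s allowed. No verdict was reported.

**What I did**
- I drew the tallest parallel (second slot from the near side) out of its box.
- I carried it over the towers and used its flat face to push the plate to the far rail, then along to the left rail.
- I then pressed on the plate's free corner along the nest diagonal. The force held at about 8 N, with a brief peak of 10.6 N.
- I stood the parallel upright on the bare worktop to the left of the nest, at about (0.53, 0.40), let go and moved the arm clear.

**What the last checks showed**
- **Plate:** in the final top view it lies flush along both rails.
- **Parallel:** its top is about 56 mm above the worktop and nothing is touching it.
- **Other parallels and bystanders:** in the last pictures the four look to be in the box and the bystanders where they were. I checked these by eye only.

**What disagreed or was not verified**
- **Plate outline fit:** fits to the colour mask put the plate's edges up to about 4 mm off. The outline was blurred by shadow and a coarse mask, so I trusted the direct view and the contact positions instead. Those put the parallel within about 2 mm of where it should be with the plate home.
- **Tool tilt:** the tool tilted up to about 0.09 rad at the peak of the press, when the vertical force on the tool also rose.
- **Rail forces:** I could not measure the force on each rail separately. From the wrist force I estimate over 4 N on each during the press.

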